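Seat the battery bin's rim and empty the tray of old batteries into it

TASK

Seat the loose rim of the steel battery bin evenly: tighten its four wing nuts clockwise in star order (a nut, then the one diagonally opposite, then the other diagonal), first all of them about halfway, then in star order again all fully home, so that the rim never goes down crooked. Only then take the tray by its handle, tip its block batteries into the bin, and put any other block battery lying about in as well. Leave the empty tray standing flat on its rubber mat and do not disturb the other things.

Things in the scene. Friction and masses are not known exactly. Their poses are not given: they have to be found in the camera images.
- bin: steel battery bin, fixed, a square open box 160 x 160 mm outside, 70 mm high, 5 mm walls, floor 5 mm; origin at the centre of its underside, x and y along its sides, z up. Its mouth is the rim's square hole, 116 x 116 mm, sides along the bin's x and y, 81 mm above the bin's underside at the top when the rim is seated.
- rim: loose aluminium rim, 200 x 200 x 8 mm, 116 mm square hole; origin at the centre of its underside, z up. Starts 82 mm above the bin's underside on 4 corner springs (3 to 6 N each); seated at 73. Nuts press its corners down 4.2 mm per rad after up to 0.2 rad of slack; a nut 1.2 rad ahead leans it 0.02 rad. Tabs at mid-sides, up to 95 mm high, keep it in place.
- mat: thin black rubber mat, fixed, 210 x 130 x 3 mm, long side along its x; origin at the centre of its underside. The tray's parking place.
- tray: aluminium tray, 160 mm long (x), 86 mm wide (y), pan floor 4 mm thick, walls 30 mm high on both sides and the back, open at the front end (+x); empty mass about 0.22 kg; origin at the centre of its underside, z up. A handle bar bridges it.
- tray_grip (a point): centre of the tray's wooden handle bar: 14 mm thick along the tray's x, 14 mm high, running 86 mm along the tray's y; 15 mm behind the tray's centre, 63 mm above its underside, 52 mm of free height under it. Axes as the tray's.
- tray_spout (a point): middle of the tray's open front edge, on the pan floor (80 mm ahead of the tray's origin, 4 mm above its underside). Axes as the tray's.
- nut0 (a joint): turn of the wing nut on the +x +y corner of the bin (80 mm out along each of the bin's axes; opposite on the diagonal: nut2). 0 = fully loose, 2.4 rad = fully home against a stop; grows clockwise seen from above; starts at 0 to 0.2; about 0.12 N m of friction, stays where it is left.
- nut0_grip (a point): centre of the wing of nut0: an upright steel bar 42 mm long (x of this frame), 10 mm thick (y), 22 mm high, z up; its centre is 111 mm above the bin's underside at nut value 0 and sinks 4.2 mm per rad to 101 mm; it turns with the nut.
- nut1 (a joint): turn of the wing nut on the -x +y corner of the bin (80 mm out along each of the bin's axes; opposite on the diagonal: nut3). 0 = fully loose, 2.4 rad = fully home against a stop; grows clockwise seen from above; starts at 0 to 0.2; about 0.12 N m of friction, stays where it is left.
- nut1_grip (a point): centre of the wing of nut1: an upright steel bar 42 mm long (x of this frame), 10 mm thick (y), 22 mm high, z up; its centre is 111 mm above the bin's underside at nut value 0 and sinks 4.2 mm per rad to 101 mm; it turns with the nut.
- nut2 (a joint): turn of the wing nut on the -x -y corner of the bin (80 mm out along each of the bin's axes; opposite on the diagonal: nut0). 0 = fully loose, 2.4 rad = fully home against a stop; grows clockwise seen from above; starts at 0 to 0.2; about 0.12 N m of friction, stays where it is left.
- nut2_grip (a point): centre of the wing of nut2: an upright steel bar 42 mm long (x of this frame), 10 mm thick (y), 22 mm high, z up; its centre is 111 mm above the bin's underside at nut value 0 and sinks 4.2 mm per rad to 101 mm; it turns with the nut.
- nut3 (a joint): turn of the wing nut on the +x -y corner of the bin (80 mm out along each of the bin's axes; opposite on the diagonal: nut1). 0 = fully loose, 2.4 rad = fully home against a stop; grows clockwise seen from above; starts at 0 to 0.2; about 0.12 N m of friction, stays where it is left.
- nut3_grip (a point): centre of the wing of nut3: an upright steel bar 42 mm long (x of this frame), 10 mm thick (y), 22 mm high, z up; its centre is 111 mm above the bin's underside at nut value 0 and sinks 4.2 mm per rad to 101 mm; it turns with the nut.
- block0: block battery, 48 x 26 x 17 mm (x, y, z of its frame), 45 g, steel case with a black band and two studs on one end; origin at its centre. Slides easily (friction about 0.3 on the tray). Starts lying flat on the tray, if present.
- block1: block battery, 48 x 26 x 17 mm (x, y, z of its frame), 45 g, steel case with a black band and two studs on one end; origin at its centre. Slides easily (friction about 0.3 on the tray). Starts lying flat on the tray, if present.
- block2: block battery, 48 x 26 x 17 mm (x, y, z of its frame), 45 g, steel case with a black band and two studs on one end; origin at its centre. Slides easily (friction about 0.3 on the tray). Starts lying flat on the tray, if present.
- block3: block battery, 48 x 26 x 17 mm (x, y, z of its frame), 45 g, steel case with a black band and two studs on one end; origin at its centre. Slides easily (friction about 0.3 on the tray). Starts lying flat on the cabinet top between tray and bin, if present.
- block4: block battery, 48 x 26 x 17 mm (x, y, z of its frame), 45 g, steel case with a black band and two studs on one end; origin at its centre. Slides easily (friction about 0.3 on the tray). Starts lying flat on the cabinet top between tray and bin, if present.
- jar: closed glass jar, 38 mm radius, 110 mm high; origin at the centre of its underside; a bystander, not to be disturbed.
- torch: red torch, 155 mm long, lying, 46 mm across the head; origin at the centre of its underside; a bystander, not to be disturbed.
- coaster: wooden coaster, 92 mm across, 9 mm thick; origin at the centre of its underside; a bystander, not to be disturbed.
- mug: white mug, 80 mm across, 90 mm high; origin at the centre of its underside; a bystander, not to be disturbed.
There are look-alikes about, which are no part of the job. Leave any blue look-alike of the tray alone.

How it is judged (in metres and radians):
On the way, in this order (a step that is already met when the one before it is completed fails the run):
1. two diagonally opposite nuts are turned part of the way (over 0.6 rad) while the other two are still under 0.5 (((value of joint each of nut0, nut2 above 0.6 rad and value of joint each of nut1, nut3 below 0.5 rad) or (value of joint each of nut1, nut3 above 0.6 rad and value of joint each of nut0, nut2 below 0.5 rad))), for 0.1 s.
2. all four nuts are turned part of the way (over 0.6 rad) (value of joint each of nut0, nut1, nut2, nut3 above 0.6 rad), for 0.1 s.
3. two diagonally opposite nuts are home (over 2.2 rad) while the other two are still under 2.1 (((value of joint each of nut0, nut2 above 2.2 rad and value of joint each of nut1, nut3 below 2.1 rad) or (value of joint each of nut1, nut3 above 2.2 rad and value of joint each of nut0, nut2 below 2.1 rad))), for 0.1 s.
4. all four nuts are home (over 2.2 rad) and the rim lies level and down (value of joint each of nut0, nut1, nut2, nut3 above 2.2 rad and angle between rim's own z axis and vertical below 0.01 rad and z of rim in the frame of bin below 0.076 m), for 0.2 s.
5. the tray is tipped (over 0.35 rad) with its open end over the bin's mouth (within 90 mm of its centre) (angle between tray's own z axis and vertical above 0.35 rad and horizontal distance between tray_spout and bin below 0.09 m), for 0.1 s.
At the end, for the whole second after the job is handed in: Nuts over 2.2 rad; rim level (0.01 rad), its underside under 76 mm above the bin's; each battery at rest, centre within 75 mm of the bin's middle along each side, under 66 mm above its underside; tray at rest, level (0.06 rad), under 12 mm high, centred within 45 mm of the mat (all of step 4 and x of block0 in the frame of bin between -0.075 and 0.075 m and y of block0 in the frame of bin between -0.075 and 0.075 m and z of each of block0, block1, block2, block3, block4 in the frame of bin below 0.066 m and linear speed of each of block0, block1, block2, block3, block4, tray below 0.02 m/s and x of block1 in the frame of bin between -0.075 and 0.075 m and y of block1 in the frame of bin between -0.075 and 0.075 m and x of block2 in the frame of bin between -0.075 and 0.075 m and y of block2 in the frame of bin between -0.075 and 0.075 m and x of block3 in the frame of bin between -0.075 and 0.075 m and y of block3 in the frame of bin between -0.075 and 0.075 m and x of block4 in the frame of bin between -0.075 and 0.075 m and y of block4 in the frame of bin between -0.075 and 0.075 m and angle between tray's own z axis and vertical below 0.06 rad and height (world z) of tray below 0.012 m and horizontal distance between tray and mat below 0.045 m); the robot touches nothing.
It fails at once if the rim is pulled down crooked (leaning over 0.036 rad, as when one nut is run home in one go) (angle between rim's own z axis and vertical above 0.036 rad).
It fails at once if a battery lies in the bin before all four nuts are home (not (value of joint each of nut0, nut1, nut2, nut3 above 2.2 rad) and ((x of block0 in the frame of bin between -0.075 and 0.075 m and y of block0 in the frame of bin between -0.075 and 0.075 m and z of block0 in the frame of bin below 0.066 m) or (x of block1 in the frame of bin between -0.075 and 0.075 m and y of block1 in the frame of bin between -0.075 and 0.075 m and z of block1 in the frame of bin below 0.066 m) or (x of block2 in the frame of bin between -0.075 and 0.075 m and y of block2 in the frame of bin between -0.075 and 0.075 m and z of block2 in the frame of bin below 0.066 m) or (x of block3 in the frame of bin between -0.075 and 0.075 m and y of block3 in the frame of bin between -0.075 and 0.075 m and z of block3 in the frame of bin below 0.066 m) or (x of block4 in the frame of bin between -0.075 and 0.075 m and y of block4 in the frame of bin between -0.075 and 0.075 m and z of block4 in the frame of bin below 0.066 m))).
It fails at once if a bystander (jar, torch, coaster, mug) is moved more than 30 mm (distance of any of jar, torch, coaster, mug from where it was at the start of the episode above 0.03 m).
Of block0, block1, block2, block3, block4 only 3 to 5 are there at a start; the rules pass over those that are not, and their reading is None.
At some moment in a run one of tray, block3, block4 may be knocked a few centimetres aside while the robot is not near it.
It also fails if it takes over 208 s, if anything falls off the work surface, if the arm or the gripper's body presses on something with over 40 N, if the wrist force passes 120 N, or if a joint passes its speed limit or range.

ROBOT

A 6-joint arm with a two-finger parallel gripper is mounted at the origin on the work surface. World frame = base frame: x ahead of the robot, y to its left, z up, the work surface at z = 0. Lengths are in mm, angles in rad, forces in N, time in s.
With the tool pointing down it reaches from about 350 to 1000 mm from the base axis. Payload 7.1 kg.
Tool frame: the origin (TCP) lies at the very end of the fingers, on their centre line; the grasp point (between the pads) lies 19 mm behind it; z points along the fingers, x is the direction in which the jaws open and shut, and the axes are right-handed (so a half turn about z gives the same grasp; the last joint's range is limited). The gripper opens to 85 mm and grips with 20 to 120 N. Pads are 22 mm wide; open, the fingers measure 114 mm over their backs; the gripper's body (76 mm by 85 mm) begins 54 mm behind the grasp point. The pads swing forward as they close: fully open they stand 13 mm farther back than shut.
Start: joints at [-1.263, 0.423, 1.63, -0, 1.089, -0.019], TCP at [200.651, -591.899, 231.319] pointing down, gripper open.
Joint ranges: [-3, 3], [-0.9, 2.11], [0.09, 2.58], [-1.31, 4.45], [0.11, 2.69], [-2.54, 2.54]. Speed limits (rad/s): [2.39, 2.39, 3.01, 3.14, 3.14, 3.14].

INTERFACE

Orientations are given as a unit quaternion [w, x, y, z].
In Python, from bench import manip, cams gives the robot as it stands.
- The arm moves only by the tool play_rows, never from a script. Its argument "moves" is a list of rows, each a list of 7 numbers: the turn, a rotation vector about the tool's x, y, z in rad, then the shift along the tool's x, y, z in m, then the finger opening in m, from 0 to 0.0854. A call has 1 to 8 rows; each row shifts and turns the commanded pose from where the row before left it, along the tool's axes as they then stand; what a row does not reach is not made up. A row lasts 1/12 s, in which the tool goes at most 41.7 mm and 7.16 degrees, less where a joint would pass 70% of its speed; a pose out of reach is approached as far as the arm can. A call with a gripper value outside its range is refused whole. The fingers move at their own pace and stop on an object; "grip_force" is the grip in N (left out, the last holds). Time passes only in rows, so rows that do not move let the fingers close. It gives the time, the measured TCP pose, the force and the opening at its end, in the units of the state.
- manip.get_state(): the state, without advancing time (a new reading comes with each control period).
- cams.capture(name): name is "side" or "top"; returns a dict with "image" (420x560x3 uint8, blue, green, red), "intrinsics" (3x3 intrinsics, pixels), "rvec" (rotation vector, rad) and "tvec" (3), from world to camera coordinates, as OpenCV has them. Camera axes: x right, y down, z forward; pixel columns grow to the right and rows downward; lengths in mm; the calibration is good to about 2 mm. A picture is of the moment at which its call begins. There is no depth.
- manip.hand_in(): hands the job in, once; it reports no verdict.
Trained networks look in a picture, given as the dict that the camera call returned (one of the last four; its "shot" number tells which), for a name from the list of things; names that differ only in an ending like _2 or _b are one class to them, and where a whole thing is asked for, a point or a joint stands for the part that bears it (a point fixed in the world has none). Each returns a list of dicts, best first, with "conf" (0 to 1); they miss things now and then, are a little off and sometimes report something else, mostly with a low value. They report only what shows in the picture. A call takes as long as a camera call. They do not tell look-alikes from the thing itself.
- cams.find_in(picture, thing): "centre" ([column, row] in pixels, amid what is visible of it).
The state is a dict: "clock": time; "qpos": joint angles; "joint_velocities": joint speeds; "joint_efforts": joint torques, N m; "tool_pos": TCP position; "tcp_rot": TCP orientation; "wrist_force": force on the tool from outside, world axes, zero at the start; "wrist_torque": the same for the moment, N m; "gripper_width": finger opening in mm.
Only numpy, scipy, OpenCV 4.12 (cv2) and the standard library are available. Lean on these libraries where they do the work, as an engineer would, in place of code of your own. Each camera call takes 0.05 s, during which the arm holds its last target.

## Working session

There is one attempt and no reset: what is moved stays moved. The work goes in short steps, Python scripts to look and compute and a tool call to move; the robot and the scene stay as the last step left them, time stands still between calls to the robot, and variables do not carry over. Pictures are saved under pics/ and viewed, and the job is handed in when it is done.

Besides the shell and the picture viewer there is one more tool, called after "Call:" as name([rows], argument=value, ...), one row to a line, values as JSON. play_rows: Moves the arm, as the interface text tells. Its arguments: {"type":"object","properties":{"moves":{"type":"array","items":{"type":"array","items":{"type":"number"}}},"grip_force":{"type":"number"}},"required":["moves"]}

```bash
ls; mkdir -p pics
cat > h.py <<'E'
import numpy as np, cv2
from bench import manip, cams
from scipy.spatial.transform import Rotation as R
def cap(n,save=None):
    p=cams.capture(n)
    if save: cv2.imwrite('pics/'+save,p['image'])
    return p
def proj(p,X):
    return cv2.projectPoints(np.array(X,float).reshape(-1,3),np.array(p['rvec'],float),np.array(p['tvec'],float),np.array(p['intrinsics'],float),None)[0].reshape(-1,2)
def unproj(p,uv,z):
    K=np.array(p['intrinsics'],float);Rm=cv2.Rodrigues(np.array(p['rvec'],float))[0];t=np.array(p['tvec'],float).reshape(3)
    d=Rm.T@np.linalg.inv(K)@np.array([uv[0],uv[1],1.]);c=-Rm.T@t
    return c+d*(z-c[2])/d[2]
E
python3 - <<'E'
from h import *
for n in ['top','side']:
    p=cap(n,n+'0.png'); 
    Rm=cv2.Rodrigues(np.array(p['rvec'],float))[0]; print(n,-Rm.T@np.array(p['tvec']).reshape(3),Rm.round(2).tolist(),p['intrinsics'])
    for th in ['bin','rim','mat','tray','tray_grip','tray_spout','nut0','nut1','nut2','nut3','nut0_grip','block0','block3','jar','torch','coaster','mug']:
        print(th,[(np.round(d['centre']).tolist(),round(d['conf'],2)) for d in cams.find_in(p,th)])
print(manip.get_state())
E
```

```text
pics
top [ 495.9848413  -108.87672679 1542.70487396] [[-0.01, -1.0, -0.0], [-1.0, 0.01, -0.06], [0.06, 0.0, -1.0]] [[464.29758227   0.         274.86222844]
 [  0.         464.29758227 207.6926181 ]
 [  0.           0.           1.        ]]
bin [([188.0, 218.0], 0.66), ([268.0, 157.0], 0.55), ([163.0, 244.0], 0.36)]
rim [([210.0, 220.0], 0.84), ([166.0, 192.0], 0.71), ([189.0, 219.0], 0.49)]
mat [([334.0, 221.0], 0.84), ([222.0, 160.0], 0.68)]
tray [([430.0, 249.0], 0.69), ([214.0, 189.0], 0.69), ([324.0, 212.0], 0.62), ([356.0, 268.0], 0.6)]
tray_grip [([328.0, 207.0], 0.75), ([431.0, 250.0], 0.72), ([358.0, 263.0], 0.68), ([193.0, 218.0], 0.55)]
tray_spout [([327.0, 212.0], 0.84), ([428.0, 250.0], 0.77), ([357.0, 263.0], 0.7), ([341.0, 200.0], 0.23)]
nut0 [([163.0, 193.0], 0.62), ([221.0, 160.0], 0.61), ([165.0, 247.0], 0.59), ([214.0, 189.0], 0.38)]
nut1 [([163.0, 193.0], 0.62), ([221.0, 160.0], 0.61), ([165.0, 247.0], 0.59), ([214.0, 189.0], 0.38)]
nut2 [([163.0, 193.0], 0.62), ([221.0, 160.0], 0.61), ([165.0, 247.0], 0.59), ([214.0, 189.0], 0.38)]
nut3 [([163.0, 193.0], 0.62), 
[... 1805 characters left out ...]
k': 1.8, 'qpos': array([-1.26297980e+00,  4.23120966e-01,  1.62989312e+00, -1.86833667e-05,
        1.08859230e+00, -1.89887673e-02]), 'joint_velocities': array([-0.00088654,  0.00068301, -0.00058576, -0.00115793,  0.00093987,
       -0.00084595]), 'joint_efforts': array([-3.48612684e-04, -5.57333243e+01, -2.82141405e+01, -1.47787438e-05,
        8.76998092e-04, -1.53654828e-06]), 'tool_pos': array([ 200.65970056, -591.90056282,  231.30866741]), 'tcp_rot': array([ 2.52680126e-06,  8.12719895e-01, -5.82654591e-01, -1.04538100e-05]), 'wrist_force': array([ 0.24212392, -0.033402  ,  0.54737177]), 'wrist_torque': array([ 0.00606188, -0.01591529, -0.0642702 ]), 'gripper_width': 85.46154966944223}
```

Run:
```python
import cv2
a=cv2.imread('pics/top0.png');b=cv2.imread('pics/side0.png')
cv2.imwrite('pics/t1.png',cv2.resize(a[130:290,90:450],None,fx=2.2,fy=2.2,interpolation=cv2.INTER_CUBIC))
cv2.imwrite('pics/t2.png',cv2.resize(a[160:280,140:240],None,fx=5,fy=5,interpolation=cv2.INTER_CUBIC))
cv2.imwrite('pics/s1.png',cv2.resize(b[100:330,190:400],None,fx=2.6,fy=2.6,interpolation=cv2.INTER_CUBIC))
```

```text
(no output)
```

View pics/t1.png

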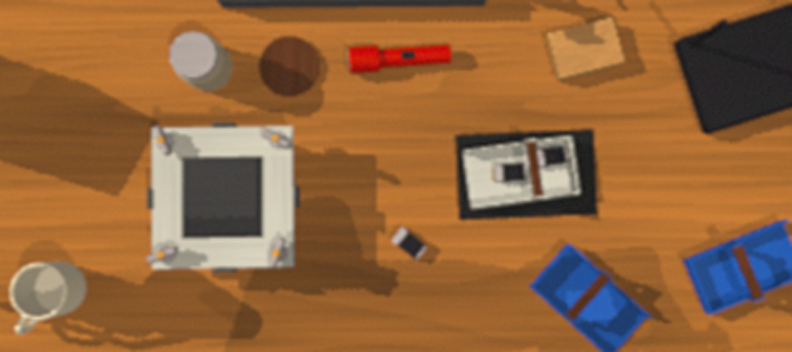

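View pics/t2.png

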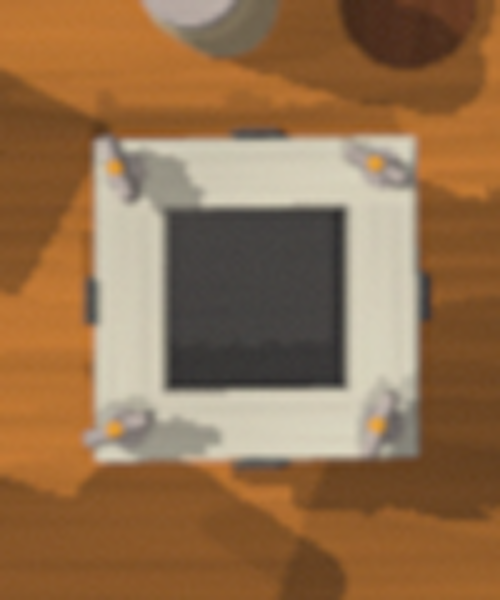

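View pics/s1.png

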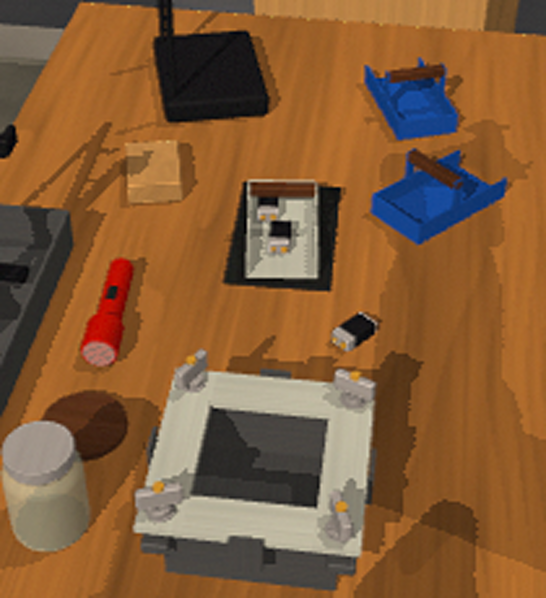

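View pics/side0.png

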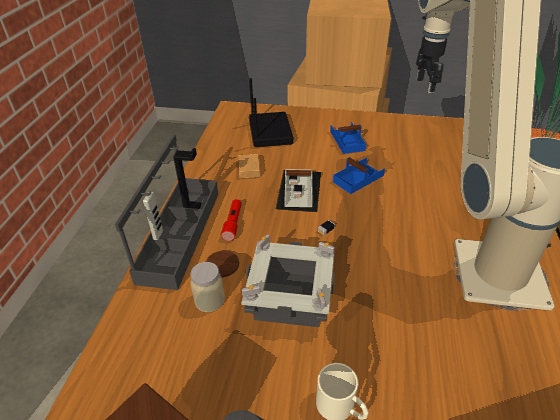

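Run:
```python
from h import *
p=cap('top');q=cap('side')
import pickle;pickle.dump((p,q),open('pq.pkl','wb'))
c=[(140+x/5-.4,160+y/5-.4) for x,y in [(95,138),(415,138),(420,460),(95,460)]]
W=np.array([unproj(p,u,90) for u in c]);print(W.round(1),W.mean(0).round(1))
d=W[0]-W[3];print('yaw',np.arctan2(d[1],d[0]),np.linalg.norm(d)); d=W[3]-W[2];print(np.linalg.norm(d),np.arctan2(d[1],d[0])-np.pi/2)
cs=[(190+x/2.6-.3,100+y/2.6-.3) for x,y in [(165,370),(375,375),(362,556),(133,530)]]
V=np.array([unproj(q,u,90) for u in cs]);print(V.round(1),V.mean(0).round(1))
for nm,uv in [('jar',(183,158))]: print(nm,unproj(p,uv,110))
print('tray handle',unproj(p,(90+535/2.2,130+167/2.2),70))
print('block',unproj(p,(90+409/2.2,130+243/2.2),17), unproj(q,(190+355/2.6,100+331/2.6),10))
print('mat',[unproj(p,(90+x/2.2,130+y/2.2),3).round(0) for x,y in [(457,137),(592,130),(597,212),(461,217)]])
print('tray',[unproj(p,(90+x/2.2,130+y/2.2),30).round(0) for x,y in [(461,150),(574,136),(580,192),(466,208)]])
```

```text
[[649.9 262.6  90. ]
 [648.5  61.1  90. ]
 [446.8  57.9  90. ]
 [448.  260.8  90. ]] [548.3 160.6  90. ]
yaw 0.008945239192911458 201.86672550248088
202.9254545274954 -0.005872976009161812
[[660.2  67.1  90. ]
 [451.   43.6  90. ]
 [446.  264.6  90. ]
 [647.1 266.   90. ]] [551.1 160.3  90. ]
jar [738.58502809 182.22576355 110.        ]
tray handle [ 588.66672156 -288.01892515   70.        ]
block [ 479.72348659 -105.29472598   17.        ] [ 478.6140105  -103.17525094   10.        ]
mat [array([ 639., -179.,    3.]), array([ 648., -383.,    3.]), array([ 524., -389.,    3.]), array([ 518., -184.,    3.])]
tray [array([ 617., -183.,   30.]), array([ 637., -351.,   30.]), array([ 554., -359.,   30.]), array([ 531., -190.,   30.])]
```

```bash
cat > nuts.py <<'E'
from h import *
import sys
C=np.array([548.5,160.5])
NP={'A':(80,80),'B':(80,-80),'C':(-80,-80),'D':(-80,80)}  # A TL,B TR,C BR,D BL in top picture
def draw(p,im,ctr,ang,z,s,o,col):
    u=np.array([np.cos(ang),np.sin(ang)]);v=np.array([-u[1],u[0]])
    P=[]
    for zz in (z-11,z+11):
        for a,b in [(21,5),(21,-5),(-21,-5),(-21,5)]:
            xy=ctr+a*u+b*v; P.append([xy[0],xy[1],zz])
    uv=(proj(p,P)-o+.5)*s
    uv=uv.astype(int)
    for i in range(4):
        cv2.line(im,tuple(uv[4+i]),tuple(uv[4+(i+1)%4]),col,1)
        cv2.line(im,tuple(uv[i]),tuple(uv[(i+1)%4]),(col[0]//2,col[1]//2,col[2]//2),1)
def sheet(angs,zs,fn,which=('top','side'),pics=None):
    rows=[]
    for n in which:
        p=pics[n] if pics else cap(n)
        r=[]
        for k in 'ABCD':
            c=C+NP[k]; u=proj(p,[[c[0],c[1],zs[k]]])[0]
            o=np.round(u).astype(int)-14; s=7
            im0=cv2.resize(p['image'][o[1]:o[1]+28,o[0]:o[0]+28],None,fx=s,fy=s,interpolation=cv2.INTER_CUBIC)
            im=im0.copy()
            draw(p,im,c,angs[k],zs[k],s,o,(0,255,0))
            r.append(np.vstack([im0,im]))
        rows.append(np.hstack(r))
    cv2.imwrite('pics/'+fn,np.vstack(rows)[:, :])
E
python3 - <<'E'
from nuts import *
import pickle
p,q=pickle.load(open('pq.pkl','rb'))
for k in 'ABCD':pass
# image: right=-y, up=+x ; initial guess from zoom: A wing from upper-left to lower right steep
def ang(dx,dy): return np.arctan2(-dx,-dy)  # world: x=-row, y=-col
g={'A':ang(28,60),'B':ang(60,35),'C':ang(-18,60),'D':ang(60,-30)}
print(g)
pickle.dump(g,open('g.pkl','wb'))
sheet(g,{k:110.5 for k in 'ABCD'},'n0.png',pics={'top':p,'side':q})
E
```

```text
{'A': np.float64(-2.704965493776252), 'B': np.float64(-2.0988707752212563), 'C': np.float64(2.8501358591119264), 'D': np.float64(-1.1071487177940904)}
```

View pics/n0.png

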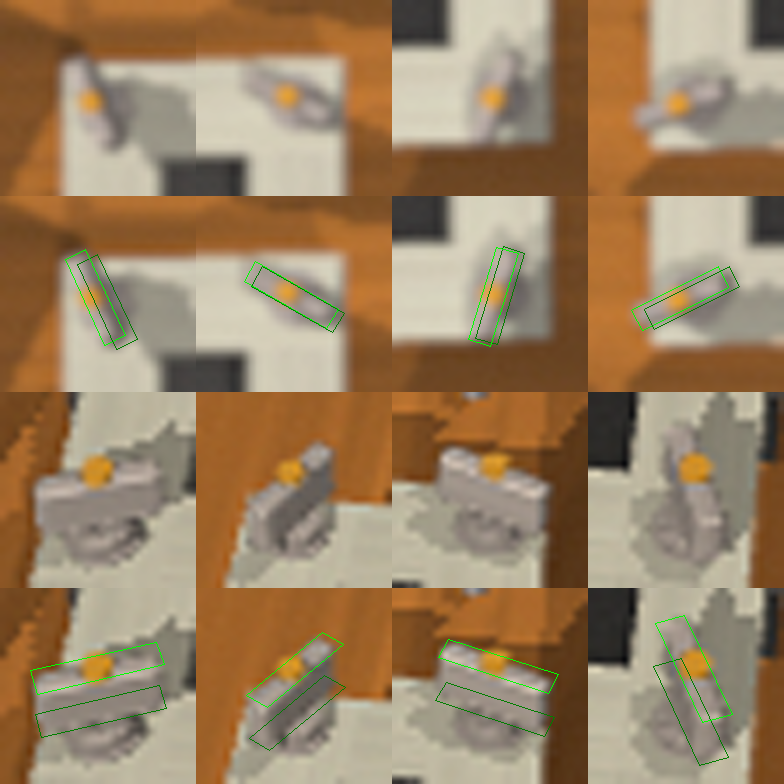

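```bash
cat > plan.py <<'E'
from h import *
def yawtilt(s=None):
    s=s or manip.get_state(); q=s['tcp_rot']; M=R.from_quat([q[1],q[2],q[3],q[0]]).as_matrix()
    return s,M
def plan(pos,yaw,n,grip,x0=None,quiet=False):
    """rows to world pos(mm), tool-down yaw; n rows"""
    s,M=yawtilt(); P=np.array(s['tool_pos']) if x0 is None else np.array(x0[:3])
    y0=np.arctan2(M[1,0],M[0,0])
    dy=yaw-y0
    print('now',P.round(1),'yaw',round(y0,3),'tiltz',M[:,2].round(3),'j',np.round(s['qpos'],2),'F',np.round(s['wrist_force'],1),'w',round(s['gripper_width'],1),'t',round(s['clock'],1))
    d=(np.array(pos)-P)/n; st=-dy/n
    rows=[];y=y0
    for i in range(n):
        X=np.array([np.cos(y),np.sin(y),0]);Y=np.array([np.sin(y),-np.cos(y),0])
        rows.append([0,0,round(st,3),round(d@X/1000,4),round(d@Y/1000,4),round(-d[2]/1000,4),grip]); y+=dy/n
    print('per row mm',np.linalg.norm(d).round(1),'turn',round(st,3))
    for i in range(0,n,8): print(str(rows[i:i+8]).replace(' ',''))
E
python3 -c "
from plan import *
plan((628.5,240.5,200),2.008,28,0.05)"
```

```text
now [ 200.7 -591.9  231.3] yaw -1.244 tiltz [ 0. -0. -1.] j [-1.26  0.42  1.63 -0.    1.09 -0.02] F [-0.5  1.2 -0.6] w 85.3 t 1.9
per row mm 33.4 turn -0.116
[[0,0,np.float64(-0.116),np.float64(-0.0233),np.float64(-0.024),np.float64(0.0011),0.05],[0,0,np.float64(-0.116),np.float64(-0.0203),np.float64(-0.0265),np.float64(0.0011),0.05],[0,0,np.float64(-0.116),np.float64(-0.0171),np.float64(-0.0287),np.float64(0.0011),0.05],[0,0,np.float64(-0.116),np.float64(-0.0137),np.float64(-0.0305),np.float64(0.0011),0.05],[0,0,np.float64(-0.116),np.float64(-0.01),np.float64(-0.0319),np.float64(0.0011),0.05],[0,0,np.float64(-0.116),np.float64(-0.0063),np.float64(-0.0328),np.float64(0.0011),0.05],[0,0,np.float64(-0.116),np.float64(-0.0024),np.float64(-0.0333),np.float64(0.0011),0.05],[0,0,np.float64(-0.116),np.float64(0.0015),np.float64(-0.0334),np.float64(0.0011),0.05]]
[[0,0,np.float64(-0.116),np.float64(0.0053),np.float64(-0.033),np.float64(0.0011),0.05],[0,0,np.float64(-0.116),np.float64(0.0091),np.float64(-0.0322),np.float64(0.0011),0.05],[0,0,np.float64(-0.116),np.float64(0.0128),np.float64(-0
[... 823 characters left out ...]
5],[0,0,np.float64(-0.116),np.float64(0.0334),np.float64(-0.0006),np.float64(0.0011),0.05],[0,0,np.float64(-0.116),np.float64(0.0333),np.float64(0.0033),np.float64(0.0011),0.05],[0,0,np.float64(-0.116),np.float64(0.0327),np.float64(0.0071),np.float64(0.0011),0.05],[0,0,np.float64(-0.116),np.float64(0.0316),np.float64(0.0109),np.float64(0.0011),0.05]]
[[0,0,np.float64(-0.116),np.float64(0.0301),np.float64(0.0145),np.float64(0.0011),0.05],[0,0,np.float64(-0.116),np.float64(0.0283),np.float64(0.0179),np.float64(0.0011),0.05],[0,0,np.float64(-0.116),np.float64(0.026),np.float64(0.021),np.float64(0.0011),0.05],[0,0,np.float64(-0.116),np.float64(0.0234),np.float64(0.0239),np.float64(0.0011),0.05]]
```

Call:
play_rows([
  [0,0,-0.116,-0.023,-0.024,0.001,0.05],
  [0,0,-0.116,-0.02,-0.026,0.001,0.05],
  [0,0,-0.116,-0.017,-0.029,0.001,0.05],
  [0,0,-0.116,-0.014,-0.03,0.001,0.05],
  [0,0,-0.116,-0.01,-0.032,0.001,0.05],
  [0,0,-0.116,-0.006,-0.033,0.001,0.05],
  [0,0,-0.116,-0.002,-0.033,0.001,0.05],
  [0,0,-0.116,0.002,-0.033,0.001,0.05],
])

```text
clock: 2.57
tool_pos: [323.8, -354.5, 223.5]
tcp_rot: [0.0, 0.988, -0.155, 0.0]
wrist_force: [0.6, 0.5, 0.2]
gripper_width: 50.0
```

Call:
play_rows([
  [0,0,-0.116,0.005,-0.033,0.001,0.05],
  [0,0,-0.116,0.009,-0.032,0.001,0.05],
  [0,0,-0.116,0.013,-0.031,0.001,0.05],
  [0,0,-0.116,0.016,-0.029,0.001,0.05],
  [0,0,-0.116,0.02,-0.027,0.001,0.05],
  [0,0,-0.116,0.023,-0.025,0.001,0.05],
  [0,0,-0.116,0.025,-0.022,0.001,0.05],
  [0,0,-0.116,0.028,-0.019,0.001,0.05],
])

```text
clock: 3.23
tool_pos: [446.8, -116.2, 215.6]
tcp_rot: [0.0, 0.953, 0.304, 0.0]
wrist_force: [1.2, -0.2, -0.2]
gripper_width: 50.1
```

Call:
play_rows([
  [0,0,-0.116,0.03,-0.015,0.001,0.05],
  [0,0,-0.116,0.031,-0.012,0.001,0.05],
  [0,0,-0.116,0.032,-0.008,0.001,0.05],
  [0,0,-0.116,0.033,-0.004,0.001,0.05],
  [0,0,-0.116,0.033,-0.001,0.001,0.05],
  [0,0,-0.116,0.033,0.003,0.001,0.05],
  [0,0,-0.116,0.033,0.007,0.001,0.05],
  [0,0,-0.116,0.032,0.011,0.001,0.05],
])

```text
clock: 3.9
tool_pos: [569.5, 120.8, 207.4]
tcp_rot: [0.0, 0.716, 0.698, 0.0]
wrist_force: [1.1, -1.3, -0.7]
gripper_width: 50.1
```

```bash
sed -i 's/rows.append(\(.*\)); y+=/rows.append([float(v) for v in \1]); y+=/' plan.py; python3 -c "
from plan import *
plan((628.5,240.5,170),2.008,6,0.05)"
```

```text
now [569.5 120.8 207.4] yaw 1.546 tiltz [ 0. -0. -1.] j [ 0.19  0.39  1.75 -0.    1.01 -1.36] F [ 1.1 -1.3 -0.7] w 50.1 t 3.9
per row mm 23.1 turn -0.077
[[0.0,0.0,-0.077,0.0202,0.0093,0.0062,0.05],[0.0,0.0,-0.077,0.0194,0.0109,0.0062,0.05],[0.0,0.0,-0.077,0.0185,0.0123,0.0062,0.05],[0.0,0.0,-0.077,0.0175,0.0137,0.0062,0.05],[0.0,0.0,-0.077,0.0164,0.015,0.0062,0.05],[0.0,0.0,-0.077,0.0152,0.0162,0.0062,0.05]]
```

Call:
play_rows([
  [0,0,-0.077,0.02,0.009,0.006,0.05],
  [0,0,-0.077,0.019,0.011,0.006,0.05],
  [0,0,-0.077,0.0185,0.012,0.006,0.05],
  [0,0,-0.077,0.0175,0.0135,0.006,0.05],
  [0,0,-0.077,0.0165,0.015,0.006,0.05],
  [0,0,-0.077,0.015,0.016,0.006,0.05],
])

```text
clock: 4.4
tool_pos: [628.1, 238.7, 171.0]
tcp_rot: [-0.0, 0.538, 0.843, -0.0]
wrist_force: [-0.9, -0.1, 0.2]
gripper_width: 50.0
```

```bash
python3 -c "
from nuts import *
from plan import plan
plan((628.5,240.5,97),2.008,3,0.05)
p=cap('side'); c=(628.5,240.5,111);u=proj(p,[c])[0].astype(int)
cv2.imwrite('pics/a1.png',cv2.resize(p['image'][u[1]-50:u[1]+30,u[0]-50:u[0]+50],None,fx=7,fy=7,interpolation=cv2.INTER_CUBIC))
"
```

```text
now [628.1 238.7 171. ] yaw 2.006 tiltz [-0. -0. -1.] j [ 0.35  0.56  1.56 -0.    1.02 -1.66] F [-0.9 -0.1  0.2] w 50.0 t 4.4
per row mm 24.7 turn -0.001
[[0.0,0.0,-0.001,0.0005,0.0004,0.0247,0.05],[0.0,0.0,-0.001,0.0005,0.0004,0.0247,0.05],[0.0,0.0,-0.001,0.0005,0.0004,0.0247,0.05]]
```

View pics/a1.png

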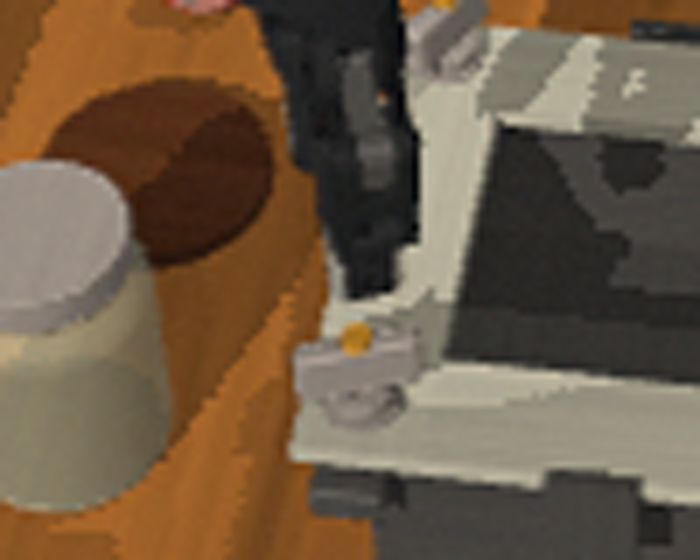

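Call:
play_rows([
  [0,0,0,0.001,0.0,0.025,0.05],
  [0,0,0,0.001,0.0,0.025,0.05],
  [0,0,0,0,0.0,0.023,0.05],
  [0,0,0,0,0,0.001,0.04],
])

```text
clock: 4.78
tool_pos: [623.8, 238.3, 92.7]
tcp_rot: [-0.002, 0.539, 0.842, -0.003]
wrist_force: [-1.6, -0.5, -0.8]
gripper_width: 40.5
```

Call:
play_rows([
  [0,0,0,0,0,0,0.012],
  [0,0,0,0,0,0,0.012],
  [0,0,0,0,0,0,0.008],
  [0,0,0,0,0,0,0.005],
  [0,0,0,0,0,0,0.005],
], grip_force=50)

```text
clock: 5.2
tool_pos: [625.2, 241.4, 97.8]
tcp_rot: [-0.002, 0.54, 0.842, 0.0]
wrist_force: [-5.8, 9.9, -8.9]
gripper_width: 17.3
```

```bash
python3 -c "
from nuts import *
from plan import plan
plan((628.5,240.5,97),2.008,3,0.05)
print(manip.get_state()['wrist_torque'])
p=cap('side'); c=(628.5,240.5,111);u=proj(p,[c])[0].astype(int)
cv2.imwrite('pics/a2.png',cv2.resize(p['image'][u[1]-50:u[1]+30,u[0]-50:u[0]+50],None,fx=7,fy=7,interpolation=cv2.INTER_CUBIC))
"
```

```text
now [625.2 241.4  97.8] yaw 2.002 tiltz [-0.003  0.002 -1.   ] j [ 0.35  0.65  1.6   0.    0.9  -1.65] F [-5.8  9.9 -8.9] w 17.3 t 5.2
per row mm 1.2 turn -0.002
[[0.0,0.0,-0.002,-0.0007,0.0009,0.0003,0.05],[0.0,0.0,-0.002,-0.0007,0.0009,0.0003,0.05],[0.0,0.0,-0.002,-0.0007,0.0009,0.0003,0.05]]
[1.63593091 0.93046518 0.04760717]
```

View pics/a2.png

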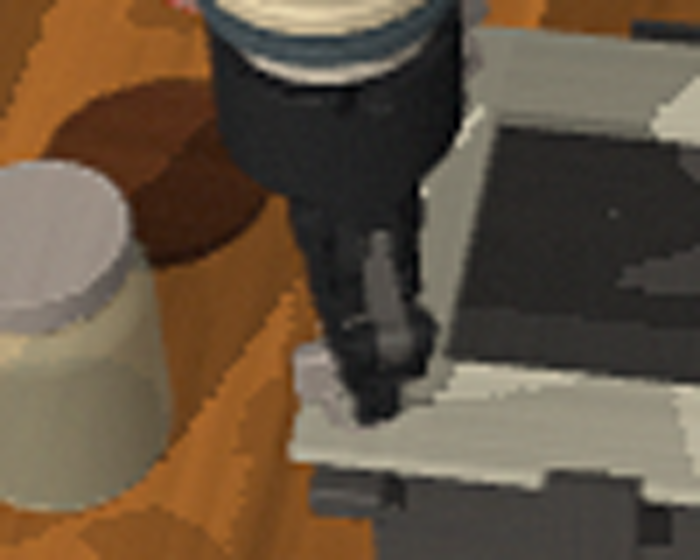

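Call:
play_rows([
  [0,0,0,0.001,0,0,0.005],
  [0,0,0,0.001,0,0,0.005],
  [0,0,0,0.001,0,0,0.005],
  [0,0,0,0,0,0,0.005],
])

```text
clock: 5.58
tool_pos: [625.1, 241.7, 97.7]
tcp_rot: [-0.0, 0.539, 0.842, -0.001]
wrist_force: [-4.3, -1.1, -6.2]
gripper_width: 17.6
```

```bash
python3 -c "
from plan import *
plan((628.5,240.5,97),2.008,3,0.05)
print(manip.get_state()['wrist_torque'])
"
```

```text
now [625.1 241.7  97.7] yaw 2.002 tiltz [-0.001 -0.001 -1.   ] j [ 0.35  0.65  1.6  -0.    0.9  -1.65] F [-4.3 -1.1 -6.2] w 17.6 t 5.6
per row mm 1.2 turn -0.002
[[0.0,0.0,-0.002,-0.0008,0.0008,0.0002,0.05],[0.0,0.0,-0.002,-0.0008,0.0008,0.0002,0.05],[0.0,0.0,-0.002,-0.0008,0.0008,0.0002,0.05]]
[-0.18662043  0.6203092   0.01799892]
```

Call:
play_rows([
  [0,0,0,0,0,0,0.03],
  [0,0,0,0,0,0,0.03],
  [0,0,0,0,0,-0.006,0.03],
  [0,0,0,0,0,0,0.03],
  [0,0,0,0,0,0,0.005],
  [0,0,0,0,0,0,0.005],
  [0,0,0,0,0,0,0.005],
  [0,0,0,0,0,0,0.005],
])

```text
clock: 6.25
tool_pos: [626.4, 242.4, 104.4]
tcp_rot: [0.0, 0.54, 0.842, 0.001]
wrist_force: [0.2, 0.0, 5.9]
gripper_width: 8.9
```

```bash
python3 -c "
from plan import *
plan((628.5,240.5,97),2.008,3,0.05)
print(manip.get_state()['wrist_torque'])
"
```

```text
now [626.4 242.4 104.4] yaw 2.001 tiltz [ 0.002  0.001 -1.   ] j [ 0.35  0.64  1.59  0.    0.91 -1.65] F [0.2 0.  5.9] w 8.9 t 6.2
per row mm 2.6 turn -0.002
[[0.0,0.0,-0.002,-0.0009,0.0004,0.0025,0.05],[0.0,0.0,-0.002,-0.0009,0.0004,0.0025,0.05],[0.0,0.0,-0.002,-0.0009,0.0004,0.0025,0.05]]
[-0.05500305  0.13676173 -0.26601628]
```

Call:
play_rows([
  [0,0,0.05,0,0,0,0.002],
  [0,0,0.1,0,0,0.0005,0.002],
  [0,0,0.1,0,0,0.0005,0.002],
  [0,0,0.1,0,0,0.0005,0.002],
  [0,0,0.1,0,0,0.0005,0.002],
], grip_force=70)

```text
clock: 6.67
tool_pos: [626.4, 242.6, 102.7]
tcp_rot: [0.0, 0.715, 0.699, 0.001]
wrist_force: [-2.0, 1.2, 8.3]
gripper_width: 8.3
```

```bash
python3 -c "
from nuts import *
from plan import plan
plan((628.5,240.5,97),2.008,3,0.05)
print(manip.get_state()['wrist_torque'])
p=cap('side'); c=(628.5,240.5,111);u=proj(p,[c])[0].astype(int)
cv2.imwrite('pics/a3.png',cv2.resize(p['image'][u[1]-50:u[1]+30,u[0]-50:u[0]+50],None,fx=7,fy=7,interpolation=cv2.INTER_CUBIC))
"
```

```text
now [626.4 242.6 102.7] yaw 1.547 tiltz [ 0.002  0.001 -1.   ] j [ 0.35  0.64  1.59  0.    0.9  -1.2 ] F [-2.   1.2  8.3] w 8.3 t 6.7
per row mm 2.1 turn -0.154
[[0.0,0.0,-0.154,-0.0007,0.0007,0.0019,0.05],[0.0,0.0,-0.154,-0.0008,0.0006,0.0019,0.05],[0.0,0.0,-0.154,-0.0009,0.0005,0.0019,0.05]]
[0.15701955 0.34385959 0.164663  ]
```

View pics/a3.png

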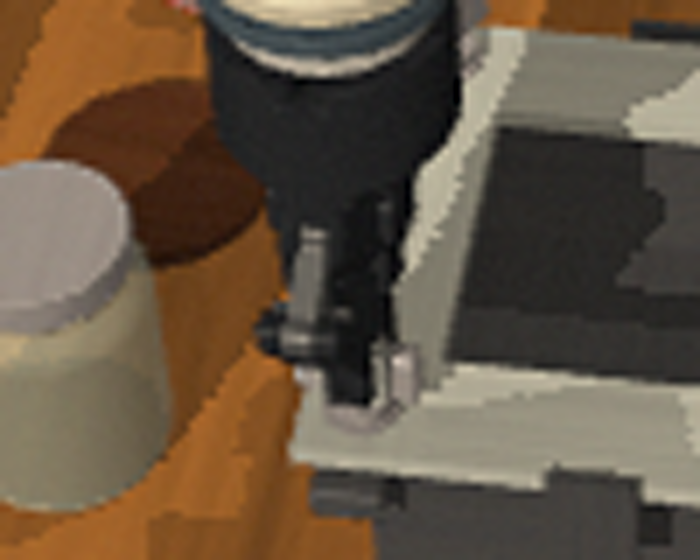

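Call:
play_rows([
  [0,0,0.1,0,0,0.0005,0.002],
  [0,0,0.1,0,0,0.0005,0.002],
  [0,0,0.1,0,0,0.0005,0.002],
  [0,0,0.1,0,0,0.0005,0.002],
  [0,0,0.1,0,0,0.0005,0.002],
  [0,0,0.1,0,0,0.0005,0.002],
  [0,0,0.05,0,0,0,0.002],
  [0,0,0,0,0,0,0.002],
])

```text
clock: 7.38
tool_pos: [626.5, 243.0, 99.9]
tcp_rot: [-0.0, 0.901, 0.435, 0.001]
wrist_force: [-2.0, 1.8, 9.0]
gripper_width: 8.3
```

Call:
play_rows([
  [0,0,0,0,0,0,0.04],
  [0,0,0,0,0,0,0.04],
  [0,0,0,0,0,0,0.05],
  [0,0,0,0,0,-0.02,0.05],
  [0,0,0,0,0,-0.03,0.05],
  [0,0,0,0,0,-0.03,0.05],
])

```text
clock: 7.88
tool_pos: [624.7, 241.6, 177.6]
tcp_rot: [-0.0, 0.9, 0.436, -0.002]
wrist_force: [0.6, 0.4, 0.3]
gripper_width: 49.5
```

```bash
python3 -c "
from nuts import *
from plan import plan
plan((466,82.5,175),1.28,7,0.05)
print(manip.get_state()['wrist_torque'])
p=cap('side'); c=(628.5,240.5,111);u=proj(p,[c])[0].astype(int)
cv2.imwrite('pics/a4.png',cv2.resize(p['image'][u[1]-60:u[1]+30,u[0]-50:u[0]+90],None,fx=5,fy=5,interpolation=cv2.INTER_CUBIC))
"
```

```text
now [624.7 241.6 177.6] yaw 0.902 tiltz [-0.003 -0.001 -1.   ] j [ 0.35  0.55  1.56 -0.    1.04 -0.55] F [0.6 0.4 0.3] w 49.5 t 7.9
per row mm 32.1 turn -0.054
[[0.0,0.0,-0.054,-0.0319,-0.0037,0.0004,0.05],[0.0,0.0,-0.054,-0.0316,-0.0054,0.0004,0.05],[0.0,0.0,-0.054,-0.0313,-0.0071,0.0004,0.05],[0.0,0.0,-0.054,-0.0309,-0.0088,0.0004,0.05],[0.0,0.0,-0.054,-0.0304,-0.0104,0.0004,0.05],[0.0,0.0,-0.054,-0.0297,-0.0121,0.0004,0.05],[0.0,0.0,-0.054,-0.0291,-0.0137,0.0004,0.05]]
[ 0.04424834  0.00420224 -0.01945097]
```

View pics/a4.png

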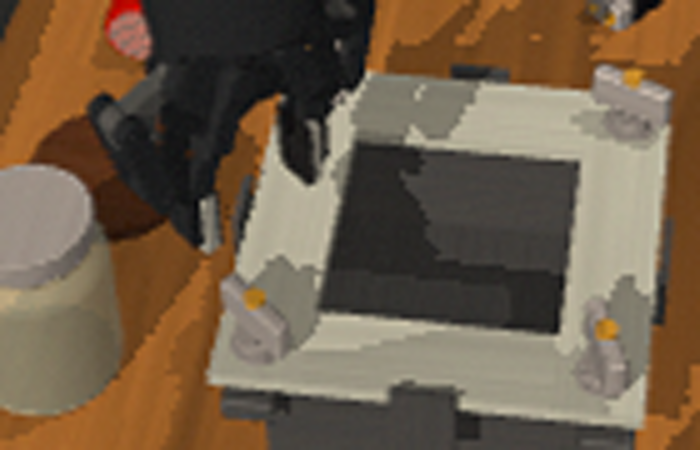

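Call:
play_rows([
  [0,0,-0.054,-0.032,-0.004,0,0.05],
  [0,0,-0.054,-0.0315,-0.0055,0,0.05],
  [0,0,-0.054,-0.0315,-0.007,0,0.05],
  [0,0,-0.054,-0.031,-0.009,0,0.05],
  [0,0,-0.054,-0.0305,-0.0105,0,0.05],
  [0,0,-0.054,-0.03,-0.012,0,0.05],
  [0,0,-0.054,-0.029,-0.0135,0,0.05],
  [0,0,0,0,0,0,0.05],
])

```text
clock: 8.6
tool_pos: [461.2, 79.7, 177.3]
tcp_rot: [-0.001, 0.802, 0.598, -0.003]
wrist_force: [-1.3, 0.3, -1.0]
gripper_width: 50.0
```

```bash
python3 -c "
from nuts import *
from plan import plan
plan((467.5,81.5,105),1.28,3,0.05)
p=cap('side'); c=(468.5,80.5,111);u=proj(p,[c])[0].astype(int)
cv2.imwrite('pics/c1.png',cv2.resize(p['image'][u[1]-50:u[1]+30,u[0]-50:u[0]+50],None,fx=7,fy=7,interpolation=cv2.INTER_CUBIC))
"
```

```text
now [461.2  79.7 177.3] yaw 1.281 tiltz [-0.005 -0.002 -1.   ] j [ 0.15  0.28  2.01 -0.    0.86 -1.13] F [-1.3  0.3 -1. ] w 50.0 t 8.6
per row mm 24.2 turn 0.0
[[0.0,0.0,0.0,0.0012,0.0019,0.0241,0.05],[0.0,0.0,0.0,0.0012,0.0019,0.0241,0.05],[0.0,0.0,0.0,0.0012,0.0018,0.0241,0.05]]
```

View pics/c1.png

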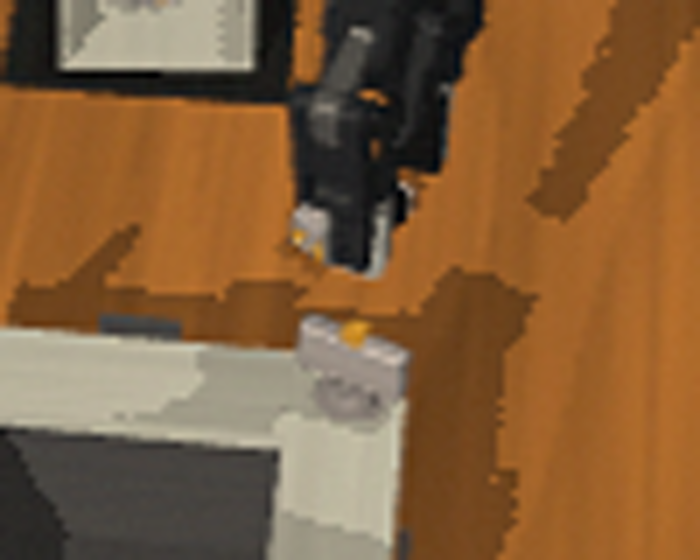

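Call:
play_rows([
  [0,0,0,0.001,0.002,0.024,0.05],
  [0,0,0,0.001,0.002,0.024,0.05],
  [0,0,0,0.001,0.002,0.024,0.05],
  [0,0,0,0,0,0,0.03],
  [0,0,0,0,0,0,0.03],
])

```text
clock: 9.07
tool_pos: [472.9, 84.1, 105.5]
tcp_rot: [-0.001, 0.802, 0.597, -0.001]
wrist_force: [-0.4, 0.1, 0.8]
gripper_width: 30.0
```

```bash
python3 -c "
from nuts import *
from plan import plan
plan((467.5,81.5,105),1.28,1,0.05)"
```

```text
now [472.9  84.1 105.5] yaw 1.28 tiltz [-0.002 -0.    -1.   ] j [ 0.15  0.42  2.03  0.    0.7  -1.13] F [-0.4  0.1  0.8] w 30.0 t 9.1
per row mm 6.0 turn -0.0
[[0.0,0.0,-0.0,-0.0041,-0.0044,0.0005,0.05]]
```

Call:
play_rows([
  [0,0,0,-0.004,-0.0045,0,0.03],
  [0,0,0,0,0,0,0.03],
  [0,0,0,0,0,0,0.002],
  [0,0,0,0,0,0,0.002],
  [0,0,0,0,0,0,0.002],
  [0,0,0,0,0,0,0.002],
], grip_force=70)

```text
clock: 9.57
tool_pos: [468.3, 81.2, 107.7]
tcp_rot: [0.001, 0.802, 0.597, 0.001]
wrist_force: [-1.8, -1.9, 7.8]
gripper_width: 8.0
```

```bash
python3 -c "
from nuts import *
from plan import plan
plan((467.5,81.5,105),1.28,1,0.05)"
```

```text
now [468.3  81.2 107.7] yaw 1.28 tiltz [ 0.002  0.    -1.   ] j [ 0.15  0.41  2.04 -0.    0.7  -1.13] F [-1.8 -1.9  7.8] w 8.0 t 9.6
per row mm 2.8 turn -0.0
[[0.0,0.0,-0.0,0.0,-0.0008,0.0027,0.05]]
```

Call:
play_rows([
  [0,0,0.05,0,0,0,0.002],
  [0,0,0.1,0,0,0.0005,0.002],
  [0,0,0.1,0,0,0.0005,0.002],
  [0,0,0.1,0,0,0.0005,0.002],
  [0,0,0.1,0,0,0.0005,0.002],
  [0,0,0.1,0,0,0.0005,0.002],
])

```text
clock: 10.07
tool_pos: [468.5, 81.3, 105.4]
tcp_rot: [0.0, 0.935, 0.355, 0.001]
wrist_force: [-3.6, -1.6, 12.8]
gripper_width: 8.1
```

Call:
play_rows([
  [0,0,0.1,0,0,0.0005,0.002],
  [0,0,0.1,0,0,0.0005,0.002],
  [0,0,0.1,0,0,0.0005,0.002],
  [0,0,0.1,0,0,0.0005,0.002],
  [0,0,0.1,0,0,0.0005,0.002],
  [0,0,0.05,0,0,0.0005,0.002],
  [0,0,0,0,0,0,0.002],
])

```text
clock: 10.65
tool_pos: [468.6, 81.4, 103.0]
tcp_rot: [-0.0, 0.996, 0.088, 0.001]
wrist_force: [-4.4, -2.1, 19.3]
gripper_width: 7.9
```

Call:
play_rows([
  [0,0,0,0,0,0,0.04],
  [0,0,0,0,0,0,0.04],
  [0,0,0,0,0,0,0.05],
  [0,0,0,0,0,-0.02,0.05],
  [0,0,0,0,0,-0.03,0.05],
  [0,0,0,0,0,-0.02,0.05],
  [0,0,0,0,0,0,0.05],
])

```text
clock: 11.23
tool_pos: [470.0, 81.7, 174.4]
tcp_rot: [-0.0, 0.996, 0.09, 0.003]
wrist_force: [1.3, -0.3, 0.6]
gripper_width: 49.9
```

```bash
python3 -c "
from nuts import *
from plan import plan
plan((628.5,81,175),-0.53,8,0.05)
p=cap('side','c2f.png'); c=(548,160,111);u=proj(p,[c])[0].astype(int)
cv2.imwrite('pics/c2.png',cv2.resize(p['image'][u[1]-80:u[1]+50,u[0]-60:u[0]+70],None,fx=5,fy=5,interpolation=cv2.INTER_CUBIC))
"
```

```text
now [470.   81.7 174.4] yaw 0.18 tiltz [ 0.006  0.001 -1.   ] j [ 0.15  0.29  2.    0.    0.85 -0.03] F [ 1.3 -0.3  0.6] w 49.9 t 11.2
per row mm 19.8 turn 0.089
[[0.0,0.0,0.089,0.0195,0.0036,-0.0001,0.05],[0.0,0.0,0.089,0.0197,0.0019,-0.0001,0.05],[0.0,0.0,0.089,0.0198,0.0001,-0.0001,0.05],[0.0,0.0,0.089,0.0197,-0.0016,-0.0001,0.05],[0.0,0.0,0.089,0.0195,-0.0034,-0.0001,0.05],[0.0,0.0,0.089,0.0191,-0.0051,-0.0001,0.05],[0.0,0.0,0.089,0.0186,-0.0068,-0.0001,0.05],[0.0,0.0,0.089,0.0179,-0.0084,-0.0001,0.05]]
```

View pics/c2.png

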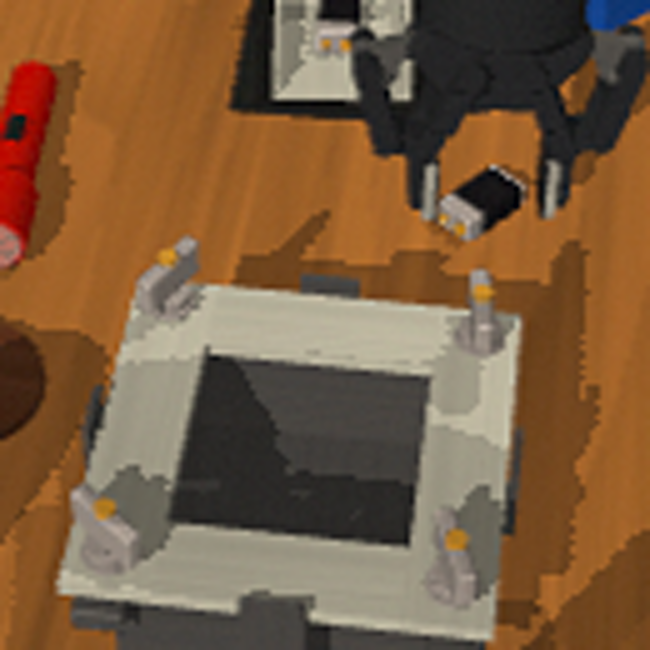

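Call:
play_rows([
  [0,0,0.089,0.0195,0.0035,0,0.05],
  [0,0,0.089,0.0195,0.002,0,0.05],
  [0,0,0.089,0.02,0,0,0.05],
  [0,0,0.089,0.0195,-0.0015,0,0.05],
  [0,0,0.089,0.0195,-0.0035,0,0.05],
  [0,0,0.089,0.019,-0.005,0,0.05],
  [0,0,0.089,0.0185,-0.007,0,0.05],
  [0,0,0.089,0.018,-0.0085,0,0.05],
])

```text
clock: 11.95
tool_pos: [625.7, 80.9, 168.9]
tcp_rot: [0.0, 0.964, -0.265, -0.001]
wrist_force: [0.0, -0.3, -0.5]
gripper_width: 50.2
```

Call:
play_rows([
  [0,0,0,0,0,0.02,0.05],
  [0,0,0,0,0,0.02,0.05],
  [0,0,0,0,0,0,0.05],
  [0,0,0,0,0,0,0.05],
])

```text
clock: 12.28
tool_pos: [624.0, 80.8, 128.6]
tcp_rot: [0.001, 0.965, -0.263, -0.002]
wrist_force: [-1.1, 0.1, 1.1]
gripper_width: 49.8
```

```bash
python3 -c "
from nuts import *
from plan import plan
plan((627.8,81.8,105),-0.53,2,0.05)
"
```

```text
now [624.   80.8 128.6] yaw -0.532 tiltz [-0.005 -0.001 -1.   ] j [ 0.11  0.56  1.68 -0.    0.91  0.64] F [-1.1  0.1  1.1] w 49.8 t 12.3
per row mm 11.9 turn -0.001
[[0.0,0.0,-0.001,0.0014,-0.0014,0.0118,0.05],[0.0,0.0,-0.001,0.0014,-0.0014,0.0118,0.05]]
```

Call:
play_rows([
  [0,0,0,0,0,0.012,0.05],
  [0,0,0,0,0,0.012,0.04],
  [0,0,0,0,0,0,0.03],
  [0,0,0,0,0,0,0.03],
  [0,0,0,0,0,0,0.03],
  [0,0,0,0,0,0,0.03],
])

```text
clock: 12.78
tool_pos: [626.1, 81.0, 107.5]
tcp_rot: [-0.0, 0.965, -0.263, 0.001]
wrist_force: [-0.2, 0.2, -0.2]
gripper_width: 30.3
```

```bash
python3 -c "
from nuts import *
from plan import plan
plan((627.8,81.8,105),-0.53,1,0.05)
p=cap('side'); c=(628.5,80.5,111);u=proj(p,[c])[0].astype(int)
cv2.imwrite('pics/b1.png',cv2.resize(p['image'][u[1]-50:u[1]+30,u[0]-50:u[0]+50],None,fx=7,fy=7,interpolation=cv2.INTER_CUBIC))
print(manip.get_state()['tool_pos'])
"
```

```text
now [626.1  81.  107.5] yaw -0.532 tiltz [ 0.001  0.    -1.   ] j [ 0.11  0.59  1.69 -0.    0.87  0.64] F [-0.2  0.2 -0.2] w 30.3 t 12.8
per row mm 3.1 turn -0.002
[[0.0,0.0,-0.002,0.0011,-0.0015,0.0025,0.05]]
[626.12897552  81.00080361 107.47353062]
```

View pics/b1.png

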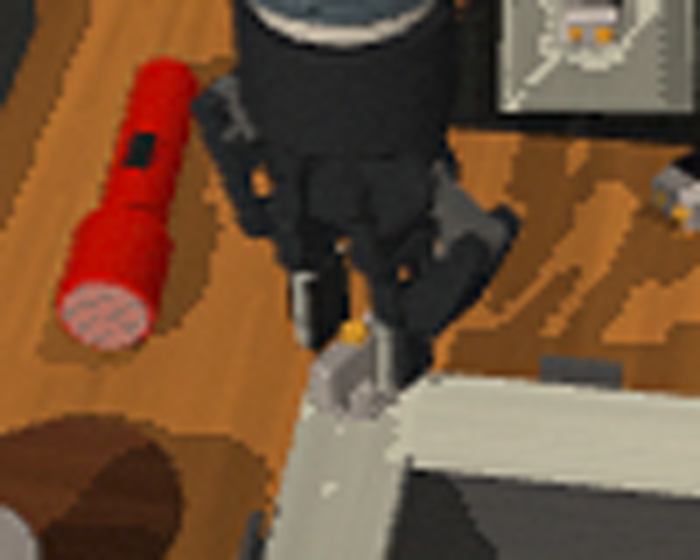

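Call:
play_rows([
  [0,0,0,0.001,-0.0015,0.002,0.03],
  [0,0,0,0,0,0,0.002],
  [0,0,0,0,0,0,0.002],
  [0,0,0,0,0,0,0.002],
  [0,0,0,0,0,0,0.002],
])

```text
clock: 13.25
tool_pos: [627.8, 81.5, 105.0]
tcp_rot: [-0.0, 0.965, -0.263, 0.001]
wrist_force: [1.6, -1.5, 0.2]
gripper_width: 8.2
```

Call:
play_rows([
  [0,0,0.05,0,0,0,0.002],
  [0,0,0.1,0,0,0.0005,0.002],
  [0,0,0.1,0,0,0.0005,0.002],
  [0,0,0.1,0,0,0.0005,0.002],
  [0,0,0.1,0,0,0.0005,0.002],
  [0,0,0.1,0,0,0.0005,0.002],
])

```text
clock: 13.75
tool_pos: [627.3, 82.0, 102.6]
tcp_rot: [-0.0, 0.856, -0.517, -0.0]
wrist_force: [-1.3, 0.7, 2.9]
gripper_width: 8.7
```

Call:
play_rows([
  [0,0,0.1,0,0,0.0005,0.002],
  [0,0,0.1,0,0,0.0005,0.002],
  [0,0,0.1,0,0,0.0005,0.002],
  [0,0,0.1,0,0,0.0005,0.002],
  [0,0,0.1,0,0,0.0005,0.002],
  [0,0,0.05,0,0,0,0.002],
  [0,0,0,0,0,0,0.002],
])

```text
clock: 14.33
tool_pos: [627.2, 82.6, 100.3]
tcp_rot: [0.0, -0.684, 0.729, 0.0]
wrist_force: [-1.1, 4.1, 4.7]
gripper_width: 8.1
```

```bash
python3 -c "
from nuts import *
from plan import plan
plan((627.8,81.8,105),-1.63,1,0.05)
p=cap('side'); c=(628.5,80.5,111);u=proj(p,[c])[0].astype(int)
cv2.imwrite('pics/b2.png',cv2.resize(p['image'][u[1]-50:u[1]+30,u[0]-50:u[0]+50],None,fx=7,fy=7,interpolation=cv2.INTER_CUBIC))
"
```

```text
now [627.2  82.6 100.3] yaw -1.634 tiltz [ 0.     0.001 -1.   ] j [0.11 0.6  1.69 0.   0.86 1.74] F [-1.1  4.1  4.7] w 8.1 t 14.3
per row mm 4.8 turn -0.004
[[0.0,0.0,-0.004,0.0008,-0.0006,-0.0047,0.05]]
```

View pics/b2.png

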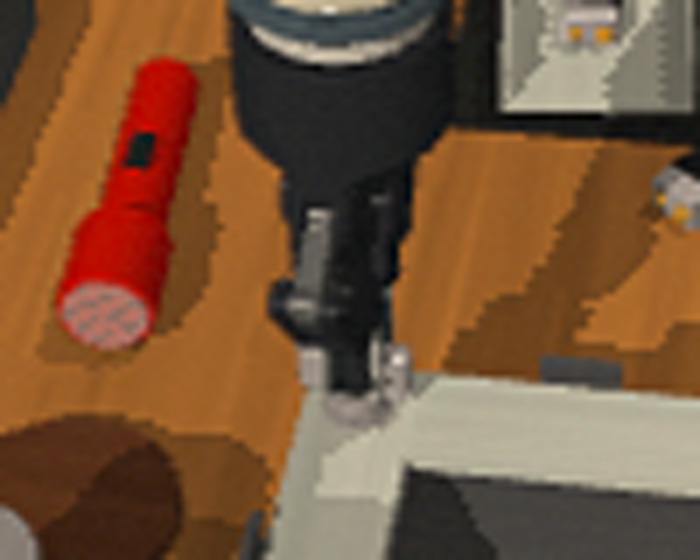

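Call:
play_rows([
  [0,0,0,0,0,0,0.04],
  [0,0,0,0,0,0,0.04],
  [0,0,0,0,0,0,0.05],
  [0,0,0,0,0,-0.02,0.05],
  [0,0,0,0,0,-0.03,0.05],
  [0,0,0,0,0,-0.02,0.05],
  [0,0,0,0,0,0,0.05],
])

```text
clock: 14.97
tool_pos: [629.9, 81.7, 174.1]
tcp_rot: [0.003, -0.685, 0.728, -0.002]
wrist_force: [1.1, -0.4, 0.0]
gripper_width: 50.0
```

```bash
python3 -c "
from nuts import *
from plan import plan
plan((468,242.3,165),0.37,17,0.05)
"
```

```text
now [629.9  81.7 174.1] yaw -1.632 tiltz [ 0.007  0.    -1.   ] j [ 0.11  0.5   1.65 -0.    0.98  1.74] F [ 1.1 -0.4  0. ] w 50.0 t 15.0
per row mm 13.4 turn -0.118
[[0.0,0.0,-0.118,-0.0089,0.0101,0.0005,0.05],[0.0,0.0,-0.118,-0.01,0.009,0.0005,0.05],[0.0,0.0,-0.118,-0.011,0.0077,0.0005,0.05],[0.0,0.0,-0.118,-0.0118,0.0064,0.0005,0.05],[0.0,0.0,-0.118,-0.0125,0.005,0.0005,0.05],[0.0,0.0,-0.118,-0.013,0.0035,0.0005,0.05],[0.0,0.0,-0.118,-0.0133,0.0019,0.0005,0.05],[0.0,0.0,-0.118,-0.0134,0.0004,0.0005,0.05]]
[[0.0,0.0,-0.118,-0.0134,-0.0012,0.0005,0.05],[0.0,0.0,-0.118,-0.0131,-0.0028,0.0005,0.05],[0.0,0.0,-0.118,-0.0127,-0.0043,0.0005,0.05],[0.0,0.0,-0.118,-0.0121,-0.0058,0.0005,0.05],[0.0,0.0,-0.118,-0.0113,-0.0072,0.0005,0.05],[0.0,0.0,-0.118,-0.0104,-0.0084,0.0005,0.05],[0.0,0.0,-0.118,-0.0094,-0.0096,0.0005,0.05],[0.0,0.0,-0.118,-0.0082,-0.0106,0.0005,0.05]]
[[0.0,0.0,-0.118,-0.0069,-0.0115,0.0005,0.05]]
```

Call:
play_rows([
  [0,0,-0.118,-0.009,0.01,0,0.05],
  [0,0,-0.118,-0.01,0.009,0,0.05],
  [0,0,-0.118,-0.011,0.0075,0,0.05],
  [0,0,-0.118,-0.012,0.0065,0,0.05],
  [0,0,-0.118,-0.0125,0.005,0,0.05],
  [0,0,-0.118,-0.013,0.0035,0,0.05],
  [0,0,-0.118,-0.0135,0.002,0,0.05],
  [0,0,-0.118,-0.0135,0.0005,0,0.05],
])

```text
clock: 15.63
tool_pos: [549.8, 157.8, 169.0]
tcp_rot: [0.0, 0.942, -0.334, -0.0]
wrist_force: [0.1, 0.2, -0.2]
gripper_width: 50.1
```

Call:
play_rows([
  [0,0,-0.118,-0.0135,-0.001,0,0.05],
  [0,0,-0.118,-0.013,-0.003,0,0.05],
  [0,0,-0.118,-0.0125,-0.0045,0,0.05],
  [0,0,-0.118,-0.012,-0.006,0,0.05],
  [0,0,-0.118,-0.0115,-0.007,0,0.05],
  [0,0,-0.118,-0.0105,-0.0085,0,0.05],
  [0,0,-0.118,-0.0095,-0.0095,0,0.05],
  [0,0,-0.118,-0.008,-0.0105,0,0.05],
])

```text
clock: 16.3
tool_pos: [473.7, 233.2, 169.1]
tcp_rot: [0.0, 0.991, 0.131, -0.001]
wrist_force: [-0.1, 0.5, -0.2]
gripper_width: 49.4
```

Call:
play_rows([
  [0,0,-0.118,-0.007,-0.0115,0,0.05],
  [0,0,0,0,0,0.02,0.05],
  [0,0,0,0,0,0.02,0.05],
  [0,0,0,0,0,0,0.05],
  [0,0,0,0,0,0,0.05],
  [0,0,0,0,0,0,0.05],
])

```text
clock: 16.8
tool_pos: [465.1, 242.5, 130.1]
tcp_rot: [0.0, 0.983, 0.186, -0.0]
wrist_force: [0.1, -0.3, 0.3]
gripper_width: 50.4
```

```bash
python3 -c "
from nuts import *
from plan import plan
plan((468,242.3,105),0.37,2,0.05)
p=cap('side'); c=(468.5,240.5,111);u=proj(p,[c])[0].astype(int)
cv2.imwrite('pics/d1.png',cv2.resize(p['image'][u[1]-50:u[1]+30,u[0]-50:u[0]+50],None,fx=7,fy=7,interpolation=cv2.INTER_CUBIC))
"
```

```text
now [465.1 242.5 130.1] yaw 0.374 tiltz [-0. -0. -1.] j [ 0.46  0.42  1.92 -0.    0.8   0.08] F [ 0.1 -0.3  0.3] w 50.4 t 16.8
per row mm 12.6 turn 0.002
[[0.0,0.0,0.002,0.0013,0.0006,0.0125,0.05],[0.0,0.0,0.002,0.0013,0.0006,0.0125,0.05]]
```

View pics/d1.png

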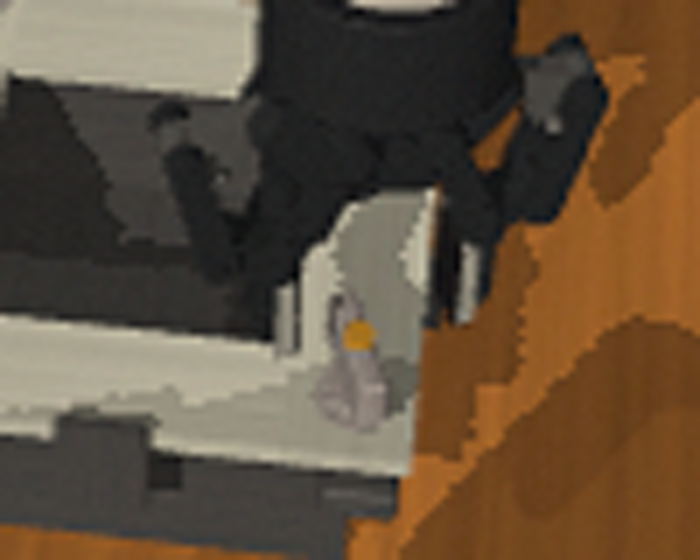

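Call:
play_rows([
  [0,0,0,0.0015,0.0005,0.0125,0.05],
  [0,0,0,0.0015,0.0005,0.0125,0.04],
  [0,0,0,0,0,0,0.03],
  [0,0,0,0,0,0,0.002],
  [0,0,0,0,0,0,0.002],
  [0,0,0,0,0,0,0.002],
  [0,0,0,0,0,0,0.002],
])

```text
clock: 17.43
tool_pos: [466.8, 242.2, 105.1]
tcp_rot: [0.0, 0.983, 0.186, -0.001]
wrist_force: [-4.2, -2.2, 2.9]
gripper_width: 8.1
```

Call:
play_rows([
  [0,0,0.05,0,0,0,0.002],
  [0,0,0.1,0,0,0.0005,0.002],
  [0,0,0.1,0,0,0.0005,0.002],
  [0,0,0.1,0,0,0.0005,0.002],
  [0,0,0.1,0,0,0.0005,0.002],
  [0,0,0.1,0,0,0.0005,0.002],
])

```text
clock: 17.93
tool_pos: [467.4, 242.2, 102.8]
tcp_rot: [0.001, 0.996, -0.09, -0.0]
wrist_force: [-2.5, -3.4, 4.3]
gripper_width: 8.1
```

Call:
play_rows([
  [0,0,0.1,0,0,0.0005,0.002],
  [0,0,0.1,0,0,0.0005,0.002],
  [0,0,0.1,0,0,0.0005,0.002],
  [0,0,0.1,0,0,0.0005,0.002],
  [0,0,0.1,0,0,0.0005,0.002],
  [0,0,0.05,0,0,0,0.002],
  [0,0,0,0,0,0,0.002],
])

```text
clock: 18.52
tool_pos: [467.9, 241.9, 100.6]
tcp_rot: [0.001, 0.934, -0.356, 0.0]
wrist_force: [-2.9, -6.4, 5.0]
gripper_width: 8.3
```

Call:
play_rows([
  [0,0,0,0,0,0,0.04],
  [0,0,0,0,0,0,0.04],
  [0,0,0,0,0,0,0.05],
  [0,0,0,0,0,-0.02,0.05],
  [0,0,0,0,0,-0.03,0.05],
  [0,0,0,0,0,-0.02,0.05],
  [0,0,0,0,0,0,0.05],
])

```text
clock: 19.1
tool_pos: [470.6, 244.2, 173.9]
tcp_rot: [-0.003, 0.935, -0.355, 0.003]
wrist_force: [0.7, 0.0, -0.3]
gripper_width: 49.5
```

```bash
python3 -c "
from nuts import *
from plan import plan
plan((627,242.6,170),0.902,8,0.05)
import nuts
nuts.C=np.array([547.5,162])
p=cap('top','topd.png'); q=cap('side')
sheet({'A':.902-1.571,'B':1.04-1.1,'C':.18-1.571,'D':.37-1.1-1.571},{k:105.8 for k in 'ABCD'},'n1.png',pics={'top':p,'side':q})
"
```

```text
now [470.6 244.2 173.9] yaw -0.726 tiltz [ 0.007  0.003 -1.   ] j [0.46 0.36 1.89 0.   0.89 1.18] F [ 0.7  0.  -0.3] w 49.5 t 19.1
per row mm 19.6 turn -0.203
[[0.0,0.0,-0.203,0.0148,-0.0128,0.0005,0.05],[0.0,0.0,-0.203,0.017,-0.0096,0.0005,0.05],[0.0,0.0,-0.203,0.0186,-0.0059,0.0005,0.05],[0.0,0.0,-0.203,0.0194,-0.0021,0.0005,0.05],[0.0,0.0,-0.203,0.0195,0.0019,0.0005,0.05],[0.0,0.0,-0.203,0.0187,0.0058,0.0005,0.05],[0.0,0.0,-0.203,0.0171,0.0095,0.0005,0.05],[0.0,0.0,-0.203,0.0148,0.0127,0.0005,0.05]]
```

View pics/n1.png

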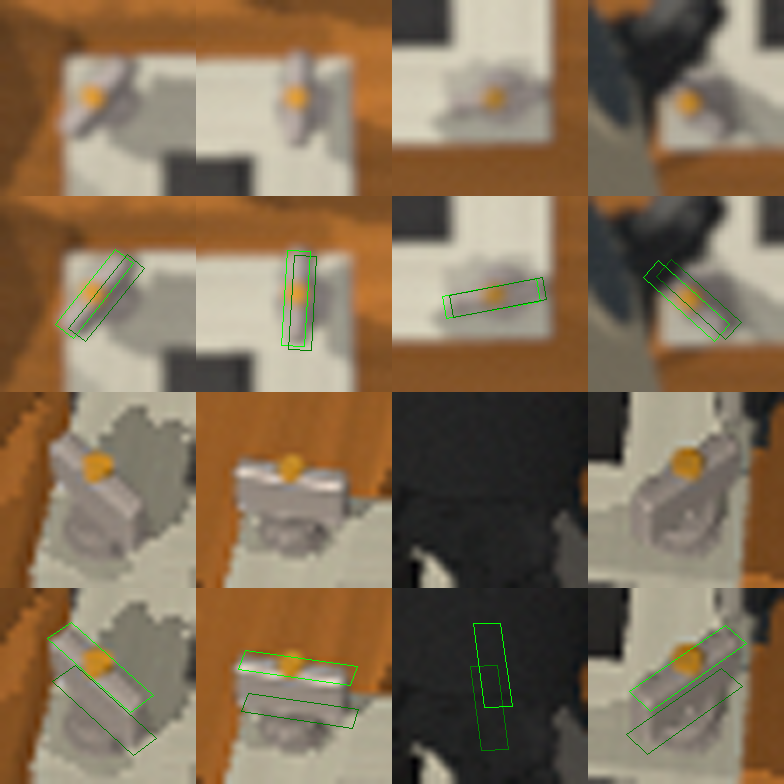

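```bash
python3 -c "
from nuts import *
from plan import plan
plan((627,242.6,173),0.902,14,0.05)
"
```

```text
now [468.6 243.1 170.5] yaw -0.726 tiltz [ 0.002  0.001 -1.   ] j [0.46 0.36 1.89 0.   0.88 1.18] F [-0.2  0.  -2.1] w 50.0 t 19.2
per row mm 11.3 turn -0.116
[[0.0,0.0,-0.116,0.0085,-0.0075,-0.0002,0.05],[0.0,0.0,-0.116,0.0093,-0.0064,-0.0002,0.05],[0.0,0.0,-0.116,0.01,-0.0053,-0.0002,0.05],[0.0,0.0,-0.116,0.0105,-0.0041,-0.0002,0.05],[0.0,0.0,-0.116,0.0109,-0.0029,-0.0002,0.05],[0.0,0.0,-0.116,0.0112,-0.0016,-0.0002,0.05],[0.0,0.0,-0.116,0.0113,-0.0003,-0.0002,0.05],[0.0,0.0,-0.116,0.0113,0.001,-0.0002,0.05]]
[[0.0,0.0,-0.116,0.0111,0.0023,-0.0002,0.05],[0.0,0.0,-0.116,0.0107,0.0036,-0.0002,0.05],[0.0,0.0,-0.116,0.0102,0.0048,-0.0002,0.05],[0.0,0.0,-0.116,0.0096,0.006,-0.0002,0.05],[0.0,0.0,-0.116,0.0088,0.0071,-0.0002,0.05],[0.0,0.0,-0.116,0.008,0.008,-0.0002,0.05]]
```

Call:
play_rows([
  [0,0,-0.116,0.0085,-0.0075,0,0.05],
  [0,0,-0.116,0.0095,-0.0065,0,0.05],
  [0,0,-0.116,0.01,-0.0055,0,0.05],
  [0,0,-0.116,0.0105,-0.004,0,0.05],
  [0,0,-0.116,0.011,-0.003,0,0.05],
  [0,0,-0.116,0.011,-0.0015,0,0.05],
  [0,0,-0.116,0.0115,0,0,0.05],
  [0,0,-0.116,0.0115,0.001,0,0.05],
])

```text
clock: 19.87
tool_pos: [558.7, 241.8, 167.9]
tcp_rot: [0.0, 0.995, 0.104, -0.001]
wrist_force: [0.2, -0.4, 0.3]
gripper_width: 50.0
```

Call:
play_rows([
  [0,0,-0.116,0.011,0.0025,0,0.05],
  [0,0,-0.116,0.0105,0.0035,0,0.05],
  [0,0,-0.116,0.01,0.005,0,0.05],
  [0,0,-0.116,0.0095,0.006,0,0.05],
  [0,0,-0.116,0.009,0.007,0,0.05],
  [0,0,-0.116,0.008,0.008,0,0.05],
  [0,0,0,0,0,0.02,0.05],
  [0,0,0,0,0,0.02,0.05],
])

```text
clock: 20.53
tool_pos: [627.4, 241.4, 128.6]
tcp_rot: [0.0, 0.901, 0.434, 0.001]
wrist_force: [-0.3, 0.1, -0.9]
gripper_width: 50.3
```

Call:
play_rows([
  [0,0,0,0,0,0.01,0.05],
  [0,0,0,0,0,0,0.04],
  [0,0,0,0,0,0,0.04],
  [0,0,0,0,0,0,0.04],
])

```text
clock: 20.87
tool_pos: [626.8, 241.6, 120.2]
tcp_rot: [0.0, 0.901, 0.434, 0.0]
wrist_force: [0.0, 0.6, 0.9]
gripper_width: 40.2
```

```bash
python3 -c "
from nuts import *
from plan import plan
plan((626.7,242.8,100),0.902,2,0.05)
"
```

```text
now [626.8 241.6 120.2] yaw 0.898 tiltz [ 0.  0. -1.] j [ 0.35  0.62  1.59  0.    0.94 -0.55] F [0.  0.6 0.9] w 40.2 t 20.9
per row mm 10.1 turn -0.002
[[0.0,0.0,-0.002,0.0004,-0.0004,0.0101,0.05],[0.0,0.0,-0.002,0.0004,-0.0004,0.0101,0.05]]
```

Call:
play_rows([
  [0,0,0,0.0005,-0.0005,0.01,0.04],
  [0,0,0,0,0,0.0095,0.03],
  [0,0,0,0,0,0,0.03],
  [0,0,0,0,0,0,0.002],
  [0,0,0,0,0,0,0.002],
  [0,0,0,0,0,0,0.002],
  [0,0,0,0,0,0,0.002],
])

```text
clock: 21.45
tool_pos: [626.7, 242.5, 100.4]
tcp_rot: [-0.0, 0.901, 0.434, 0.0]
wrist_force: [1.5, 3.2, -2.6]
gripper_width: 8.0
```

Call:
play_rows([
  [0,0,0.05,0,0,0,0.002],
  [0,0,0.1,0,0,0.0005,0.002],
  [0,0,0.1,0,0,0.0005,0.002],
  [0,0,0.1,0,0,0.0005,0.002],
  [0,0,0.1,0,0,0.0005,0.002],
  [0,0,0.1,0,0,0.0005,0.002],
  [0,0,0.1,0,0,0.0005,0.002],
  [0,0,0.1,0,0,0.0005,0.002],
])

```text
clock: 22.12
tool_pos: [626.8, 242.7, 97.4]
tcp_rot: [-0.0, 0.997, 0.072, 0.001]
wrist_force: [-0.4, 3.7, 0.3]
gripper_width: 8.0
```

Call:
play_rows([
  [0,0,0.1,0,0,0.0005,0.002],
  [0,0,0.1,0,0,0.0005,0.002],
  [0,0,0.1,0,0,0.0005,0.002],
  [0,0,0.05,0,0,0,0.002],
  [0,0,0,0,0,0,0.002],
])

```text
clock: 22.53
tool_pos: [626.9, 242.8, 95.9]
tcp_rot: [-0.001, 0.995, -0.102, 0.001]
wrist_force: [-0.3, 3.5, -0.6]
gripper_width: 7.8
```

```bash
python3 -c "
from nuts import *
from plan import plan
plan((626.7,242.8,100),0.902-1.1,2,0.05)
print(manip.get_state()['wrist_torque'])
"
```

```text
now [626.9 242.8  95.9] yaw -0.204 tiltz [ 0.001  0.001 -1.   ] j [0.35 0.65 1.59 0.   0.89 0.55] F [-0.3  3.5 -0.6] w 7.8 t 22.5
per row mm 2.0 turn -0.003
[[0.0,0.0,-0.003,-0.0001,-0.0,-0.002,0.05],[0.0,0.0,-0.003,-0.0001,-0.0,-0.002,0.05]]
[ 0.69401491  0.09746919 -0.07890524]
```

Turned 2.2 in total plus its start value. Now nudge on towards the stop.

Call:
play_rows([
  [0,0,0.05,0,0,0,0.002],
  [0,0,0.05,0,0,0.0005,0.002],
  [0,0,0,0,0,0,0.002],
])

```text
clock: 22.78
tool_pos: [626.9, 242.7, 95.5]
tcp_rot: [-0.001, 0.989, -0.15, 0.001]
wrist_force: [0.3, 5.1, 1.2]
gripper_width: 8.1
```

```bash
python3 -c "
from nuts import *
from plan import plan
plan((626.7,242.8,100),-0.304,2,0.05)
print(manip.get_state()['wrist_torque'],manip.get_state()['joint_efforts'])
"
```

```text
now [626.9 242.7  95.5] yaw -0.302 tiltz [ 0.001  0.001 -1.   ] j [0.35 0.65 1.59 0.   0.89 0.65] F [0.3 5.1 1.2] w 8.1 t 22.8
per row mm 2.2 turn 0.001
[[0.0,0.0,0.001,-0.0001,-0.0,-0.0022,0.05],[0.0,0.0,0.001,-0.0001,-0.0,-0.0022,0.05]]
[ 0.86411265  0.06603154 -0.0468934 ] [ -2.88609087 -62.81715631 -22.04549074  -1.04527742   0.38734188
   0.6957363 ]
```

Call:
play_rows([
  [0,0,0.05,0,0,0,0.002],
  [0,0,0.05,0,0,0.0005,0.002],
  [0,0,0,0,0,0,0.002],
])

```text
clock: 23.03
tool_pos: [627.0, 242.7, 95.1]
tcp_rot: [-0.001, 0.98, -0.199, 0.001]
wrist_force: [-0.4, 5.1, 2.3]
gripper_width: 8.2
```

```bash
python3 -c "
from nuts import *
from plan import plan
plan((626.7,242.8,100),-0.404,2,0.05)
print(manip.get_state()['wrist_torque'],manip.get_state()['joint_efforts'])
"
```

```text
now [627.  242.7  95.1] yaw -0.401 tiltz [ 0.001  0.001 -1.   ] j [0.35 0.65 1.59 0.   0.89 0.75] F [-0.4  5.1  2.3] w 8.2 t 23.0
per row mm 2.5 turn 0.001
[[0.0,0.0,0.001,-0.0001,0.0,-0.0024,0.05],[0.0,0.0,0.001,-0.0001,0.0,-0.0024,0.05]]
[ 0.9022451   0.13799936 -0.00578604] [ -3.27475302 -61.92855835 -21.59312546  -1.19115304   0.38609661
   0.69515549]
```

Call:
play_rows([
  [0,0,0.04,0,0,0,0.002],
  [0,0,0,0,0,0,0.002],
])

```text
clock: 23.2
tool_pos: [626.9, 242.7, 95.0]
tcp_rot: [-0.001, 0.976, -0.218, 0.001]
wrist_force: [0.0, 5.1, 2.8]
gripper_width: 8.2
```

```bash
python3 -c "
from nuts import *
from plan import plan
plan((626.7,242.8,100),-0.444,2,0.05)
print(manip.get_state()['wrist_torque'],manip.get_state()['joint_efforts'])
"
```

```text
now [626.9 242.7  95. ] yaw -0.439 tiltz [ 0.001  0.001 -1.   ] j [0.35 0.65 1.59 0.   0.89 0.79] F [0.  5.1 2.8] w 8.2 t 23.2
per row mm 2.5 turn 0.002
[[0.0,0.0,0.002,-0.0001,0.0,-0.0025,0.05],[0.0,0.0,0.002,-0.0001,0.0,-0.0025,0.05]]
[0.94296718 0.11987796 0.29208341] [ -3.77371028 -62.21365213 -21.56191349  -1.01804193   0.47329612
   0.81500972]
```

Call:
play_rows([
  [0,0,0,0,0,0,0.04],
  [0,0,0,0,0,0,0.04],
  [0,0,0,0,0,0,0.05],
  [0,0,0,0,0,-0.02,0.05],
  [0,0,0,0,0,-0.03,0.05],
  [0,0,0,0,0,-0.02,0.05],
  [0,0,0,0,0,0,0.05],
  [0,0,0,0,0,0,0.05],
])

```text
clock: 23.87
tool_pos: [627.1, 241.9, 165.6]
tcp_rot: [-0.0, 0.976, -0.219, 0.001]
wrist_force: [0.4, -1.1, 0.2]
gripper_width: 50.3
```

```bash
python3 -c "
from nuts import *
from plan import plan
import nuts
nuts.C=np.array([547.5,162])
plan((468.4,81.4,165),0.18,8,0.05)
p=cap('top'); q=cap('side')
sheet({'A':-.43-1.571,'B':1.04-1.07,'C':.18-1.571,'D':.37-1.1-1.571},{'A':101,'B':106,'C':106,'D':106},'n2.png',pics={'top':p,'side':q})
"
```

```text
now [627.1 241.9 165.6] yaw -0.441 tiltz [ 0.002  0.    -1.   ] j [ 0.35  0.56  1.56 -0.    1.01  0.79] F [ 0.4 -1.1  0.2] w 50.3 t 23.9
per row mm 28.2 turn -0.078
[[0.0,0.0,-0.078,-0.0094,0.0266,0.0001,0.05],[0.0,0.0,-0.078,-0.0114,0.0258,0.0001,0.05],[0.0,0.0,-0.078,-0.0134,0.0248,0.0001,0.05],[0.0,0.0,-0.078,-0.0153,0.0237,0.0001,0.05],[0.0,0.0,-0.078,-0.0171,0.0225,0.0001,0.05],[0.0,0.0,-0.078,-0.0187,0.0211,0.0001,0.05],[0.0,0.0,-0.078,-0.0203,0.0196,0.0001,0.05],[0.0,0.0,-0.078,-0.0218,0.0179,0.0001,0.05]]
```

View pics/n2.png

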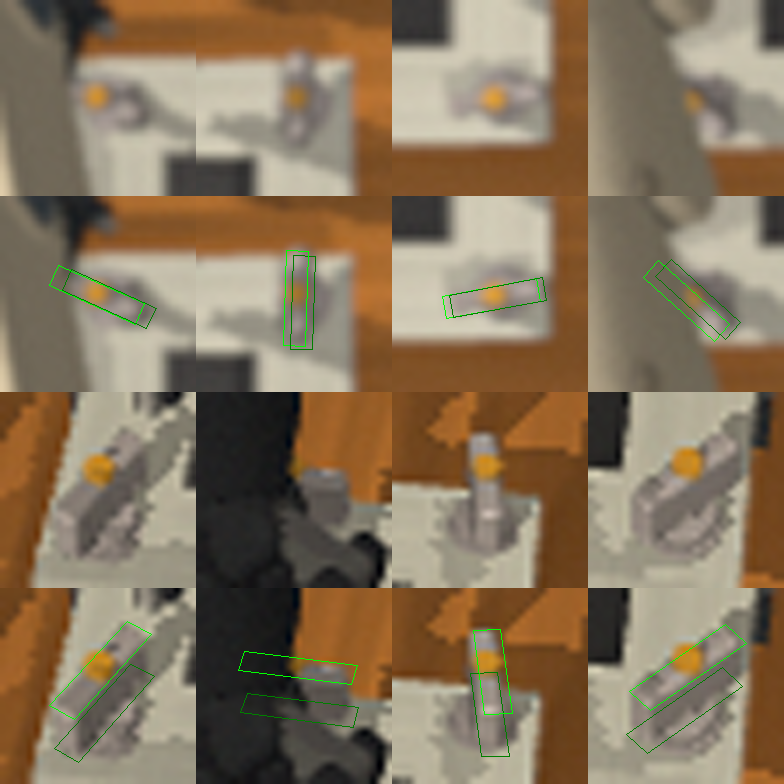

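Call:
play_rows([
  [0,0,-0.078,-0.0095,0.0265,0,0.05],
  [0,0,-0.078,-0.0115,0.026,0,0.05],
  [0,0,-0.078,-0.0135,0.025,0,0.05],
  [0,0,-0.078,-0.0155,0.0235,0,0.05],
  [0,0,-0.078,-0.017,0.0225,0,0.05],
  [0,0,-0.078,-0.0185,0.021,0,0.05],
  [0,0,-0.078,-0.0205,0.0195,0,0.05],
  [0,0,-0.078,-0.022,0.018,0,0.05],
])

```text
clock: 24.63
tool_pos: [465.0, 80.6, 163.0]
tcp_rot: [0.0, 0.996, 0.093, -0.001]
wrist_force: [0.5, -0.0, 0.1]
gripper_width: 50.0
```

Call:
play_rows([
  [0,0,0,0,0,0.02,0.05],
  [0,0,0,0,0,0.02,0.05],
  [0,0,0,0,0,0,0.04],
  [0,0,0,0,0,0,0.04],
  [0,0,0,0,0,0,0.04],
  [0,0,0,0,0,0,0.04],
])

```text
clock: 25.13
tool_pos: [467.7, 81.9, 124.8]
tcp_rot: [-0.0, 0.996, 0.091, 0.0]
wrist_force: [0.5, -0.1, 0.2]
gripper_width: 40.4
```

```bash
python3 -c "
from nuts import *
from plan import plan
plan((468.4,81.4,101),0.18,2,0.05)
"
```

```text
now [467.7  81.9 124.8] yaw 0.182 tiltz [ 0.001  0.    -1.   ] j [ 0.15  0.37  2.03 -0.    0.74 -0.03] F [ 0.5 -0.1  0.2] w 40.4 t 25.1
per row mm 11.9 turn 0.001
[[0.0,0.0,0.001,0.0003,0.0003,0.0119,0.05],[0.0,0.0,0.001,0.0003,0.0003,0.0119,0.05]]
```

Call:
play_rows([
  [0,0,0,0.0005,0.0005,0.012,0.04],
  [0,0,0,0,0,0.0115,0.03],
  [0,0,0,0,0,0,0.03],
  [0,0,0,0,0,0,0.002],
  [0,0,0,0,0,0,0.002],
  [0,0,0,0,0,0,0.002],
  [0,0,0,0,0,0,0.002],
])

```text
clock: 25.72
tool_pos: [468.4, 81.5, 101.7]
tcp_rot: [-0.0, 0.996, 0.091, 0.001]
wrist_force: [-1.0, 0.5, 2.8]
gripper_width: 8.0
```

Call:
play_rows([
  [0,0,0.05,0,0,0,0.002],
  [0,0,0.1,0,0,0.0005,0.002],
  [0,0,0.1,0,0,0.0005,0.002],
  [0,0,0.1,0,0,0.0005,0.002],
  [0,0,0.1,0,0,0.0005,0.002],
  [0,0,0.1,0,0,0.0005,0.002],
  [0,0,0.1,0,0,0.0005,0.002],
  [0,0,0.1,0,0,0.0005,0.002],
])

```text
clock: 26.38
tool_pos: [468.8, 81.5, 98.4]
tcp_rot: [-0.0, 0.959, -0.282, 0.001]
wrist_force: [-0.3, 0.4, 8.4]
gripper_width: 8.0
```

Call:
play_rows([
  [0,0,0.1,0,0,0.0005,0.002],
  [0,0,0.1,0,0,0.0005,0.002],
  [0,0,0.1,0,0,0.0005,0.002],
  [0,0,0.1,0,0,0,0.002],
  [0,0,0.1,0,0,0.0005,0.002],
  [0,0,0.05,0,0,0,0.002],
  [0,0,0,0,0,0,0.002],
])

```text
clock: 26.97
tool_pos: [469.0, 81.3, 96.4]
tcp_rot: [-0.001, 0.848, -0.53, 0.001]
wrist_force: [-0.9, 0.0, 7.1]
gripper_width: 7.9
```

```bash
python3 -c "
from nuts import *
from plan import plan
plan((468,82,100),0.18-1.3,2,0.05)
print(manip.get_state()['wrist_torque'],manip.get_state()['joint_efforts'])
"
```

```text
now [469.   81.3  96.4] yaw -1.118 tiltz [ 0.003 -0.    -1.   ] j [ 0.15  0.43  2.04 -0.    0.67  1.27] F [-0.9  0.   7.1] w 7.9 t 27.0
per row mm 1.9 turn 0.001
[[0.0,0.0,0.001,-0.0005,0.0003,-0.0018,0.05],[0.0,0.0,0.001,-0.0005,0.0003,-0.0018,0.05]]
[-0.02540752 -0.01162064  0.81338445] [-7.03984592e-01 -4.20241392e+01 -1.56784093e+01  7.15139564e-01
  1.87932397e-02  1.62504684e+00]
```

Call:
play_rows([
  [0,0,0,0,0,0,0.04],
  [0,0,0,0,0,0,0.04],
  [0,0,0,0,0,0,0.05],
  [0,0,0,0,0,-0.02,0.05],
  [0,0,0,0,0,-0.03,0.05],
  [0,0,0,0,0,-0.02,0.05],
  [0,0,0,0,0,0,0.05],
  [0,0,0,0,0,0,0.05],
])

```text
clock: 27.63
tool_pos: [468.3, 81.4, 166.1]
tcp_rot: [-0.001, 0.848, -0.53, 0.001]
wrist_force: [-0.8, 0.9, -1.2]
gripper_width: 49.8
```

```bash
python3 -c "
from nuts import *
from plan import plan
plan((627.5,82.3,165),1.508,22,0.05)
"
```

```text
now [468.3  81.4 166.1] yaw -1.118 tiltz [ 0.002  0.    -1.   ] j [0.15 0.3  2.01 0.   0.83 1.26] F [-0.8  0.9 -1.2] w 49.8 t 27.6
per row mm 7.2 turn -0.119
[[0.0,0.0,-0.119,0.0031,-0.0065,0.0001,0.05],[0.0,0.0,-0.119,0.0039,-0.0061,0.0001,0.05],[0.0,0.0,-0.119,0.0046,-0.0056,0.0001,0.05],[0.0,0.0,-0.119,0.0052,-0.005,0.0001,0.05],[0.0,0.0,-0.119,0.0058,-0.0044,0.0001,0.05],[0.0,0.0,-0.119,0.0063,-0.0036,0.0001,0.05],[0.0,0.0,-0.119,0.0066,-0.0029,0.0001,0.05],[0.0,0.0,-0.119,0.0069,-0.0021,0.0001,0.05]]
[[0.0,0.0,-0.119,0.0071,-0.0012,0.0001,0.05],[0.0,0.0,-0.119,0.0072,-0.0004,0.0001,0.05],[0.0,0.0,-0.119,0.0072,0.0005,0.0001,0.05],[0.0,0.0,-0.119,0.0071,0.0014,0.0001,0.05],[0.0,0.0,-0.119,0.0069,0.0022,0.0001,0.05],[0.0,0.0,-0.119,0.0066,0.003,0.0001,0.05],[0.0,0.0,-0.119,0.0062,0.0038,0.0001,0.05],[0.0,0.0,-0.119,0.0057,0.0045,0.0001,0.05]]
[[0.0,0.0,-0.119,0.0051,0.0051,0.0001,0.05],[0.0,0.0,-0.119,0.0045,0.0057,0.0001,0.05],[0.0,0.0,-0.119,0.0038,0.0062,0.0001,0.05],[0.0,0.0,-0.119,0.003,0.0066,0.0001,0.05],[0.0,0.0,-0.119,0.0022,0.0069,0.0001,0.05],[0.0,0.0,-0.119,0.0014,0.0071,0.0001,0.05]]
```

Call:
play_rows([
  [0,0,-0.119,0.003,-0.0065,0,0.05],
  [0,0,-0.119,0.004,-0.006,0,0.05],
  [0,0,-0.119,0.0045,-0.0055,0,0.05],
  [0,0,-0.119,0.005,-0.005,0,0.05],
  [0,0,-0.119,0.006,-0.0045,0,0.05],
  [0,0,-0.119,0.0065,-0.0035,0,0.05],
  [0,0,-0.119,0.0065,-0.003,0,0.05],
  [0,0,-0.119,0.007,-0.002,0,0.05],
])

```text
clock: 28.3
tool_pos: [524.8, 81.3, 163.5]
tcp_rot: [0.0, 0.997, -0.08, -0.002]
wrist_force: [-0.6, 0.6, -0.8]
gripper_width: 49.9
```

Call:
play_rows([
  [0,0,-0.119,0.007,-0.001,0,0.05],
  [0,0,-0.119,0.007,-0.0005,0,0.05],
  [0,0,-0.119,0.007,0.0005,0,0.05],
  [0,0,-0.119,0.007,0.0015,0,0.05],
  [0,0,-0.119,0.007,0.002,0,0.05],
  [0,0,-0.119,0.0065,0.003,0,0.05],
  [0,0,-0.119,0.006,0.004,0,0.05],
  [0,0,-0.119,0.0055,0.0045,0,0.05],
])

```text
clock: 28.97
tool_pos: [581.8, 81.0, 163.3]
tcp_rot: [-0.0, 0.923, 0.386, -0.002]
wrist_force: [-0.1, 0.1, 0.0]
gripper_width: 49.8
```

Call:
play_rows([
  [0,0,-0.119,0.005,0.005,0,0.05],
  [0,0,-0.119,0.0045,0.0055,0,0.05],
  [0,0,-0.119,0.004,0.006,0,0.05],
  [0,0,-0.119,0.003,0.0065,0,0.05],
  [0,0,-0.119,0.002,0.007,0,0.05],
  [0,0,-0.119,0.0015,0.007,0,0.05],
  [0,0,0,0,0,0.02,0.05],
  [0,0,0,0,0,0.02,0.05],
])

```text
clock: 29.63
tool_pos: [626.0, 81.5, 124.1]
tcp_rot: [0.0, 0.732, 0.682, 0.0]
wrist_force: [0.2, -0.3, -0.4]
gripper_width: 50.0
```

Call:
play_rows([
  [0,0,0,0,0,0,0.04],
  [0,0,0,0,0,0,0.04],
  [0,0,0,0,0,0,0.04],
])

```text
clock: 29.88
tool_pos: [625.4, 81.5, 125.0]
tcp_rot: [-0.0, 0.732, 0.682, -0.0]
wrist_force: [0.0, 0.3, -0.1]
gripper_width: 40.0
```

```bash
python3 -c "
from nuts import *
from plan import plan
plan((627.5,82.3,100.3),1.508,2,0.05)
"
```

```text
now [625.4  81.5 125. ] yaw 1.5 tiltz [-0.001 -0.    -1.   ] j [ 0.11  0.56  1.68  0.    0.9  -1.39] F [ 0.   0.3 -0.1] w 40.0 t 29.9
per row mm 12.4 turn -0.004
[[0.0,0.0,-0.004,0.0005,0.001,0.0123,0.05],[0.0,0.0,-0.004,0.0005,0.001,0.0123,0.05]]
```

Call:
play_rows([
  [0,0,0,0.0005,0.001,0.0125,0.04],
  [0,0,0,0.0005,0.001,0.012,0.03],
  [0,0,0,0,0,0,0.03],
  [0,0,0,0,0,0,0.002],
  [0,0,0,0,0,0,0.002],
  [0,0,0,0,0,0,0.002],
  [0,0,0,0,0,0,0.002],
])

```text
clock: 30.47
tool_pos: [627.5, 82.5, 100.8]
tcp_rot: [-0.0, 0.732, 0.682, -0.0]
wrist_force: [-0.0, 2.6, -3.3]
gripper_width: 8.4
```

Call:
play_rows([
  [0,0,0.05,0,0,0,0.002],
  [0,0,0.1,0,0,0.0005,0.002],
  [0,0,0.1,0,0,0.0005,0.002],
  [0,0,0.1,0,0,0.0005,0.002],
  [0,0,0.1,0,0,0.0005,0.002],
  [0,0,0.1,0,0,0.0005,0.002],
  [0,0,0.1,0,0,0.0005,0.002],
  [0,0,0.1,0,0,0.0005,0.002],
])

```text
clock: 31.13
tool_pos: [627.8, 83.2, 97.6]
tcp_rot: [-0.0, 0.931, 0.364, 0.0]
wrist_force: [-0.8, 4.7, -1.7]
gripper_width: 8.0
```

Call:
play_rows([
  [0,0,0.1,0,0,0.0005,0.002],
  [0,0,0.1,0,0,0.0005,0.002],
  [0,0,0.1,0,0,0.0005,0.002],
  [0,0,0.1,0,0,0,0.002],
  [0,0,0.1,0,0,0.0005,0.002],
  [0,0,0.05,0,0,0,0.002],
  [0,0,0,0,0,0,0.002],
])

```text
clock: 31.72
tool_pos: [628.2, 83.4, 96.0]
tcp_rot: [0.0, 0.995, 0.101, 0.001]
wrist_force: [-0.3, 5.8, 0.1]
gripper_width: 8.1
```

```bash
python3 -c "
from nuts import *
from plan import plan
plan((628,82,100),1.5-1.3,2,0.05)
print(manip.get_state()['wrist_torque'],manip.get_state()['joint_efforts'])
"
```

```text
now [628.2  83.4  96. ] yaw 0.202 tiltz [ 0.002  0.    -1.   ] j [ 0.11  0.61  1.69 -0.    0.85 -0.09] F [-0.3  5.8  0.1] w 8.1 t 31.7
per row mm 2.1 turn 0.001
[[0.0,0.0,0.001,-0.0002,0.0007,-0.002,0.05],[0.0,0.0,0.001,-0.0002,0.0007,-0.002,0.05]]
[1.05110972 0.0393013  1.97795497] [ -5.66620052 -60.79073668 -22.21012652  -0.07278073   0.14145252
   2.6716391 ]
```

Call:
play_rows([
  [0,0,-0.05,0,0,0,0.002],
  [0,0,0,0,0,0,0.04],
  [0,0,0,0,0,0,0.04],
  [0,0,0,0,0,0,0.05],
  [0,0,0,0,0,-0.02,0.05],
  [0,0,0,0,0,-0.03,0.05],
  [0,0,0,0,0,-0.02,0.05],
  [0,0,0,0,0,0,0.05],
])

```text
clock: 32.38
tool_pos: [630.6, 82.4, 170.2]
tcp_rot: [0.0, 0.992, 0.124, 0.004]
wrist_force: [0.8, -1.1, 0.5]
gripper_width: 49.9
```

```bash
python3 -c "
from nuts import *
from plan import plan
plan((468,242.2,165),2.415,18,0.05)
"
```

```text
now [630.6  82.4 170.2] yaw 0.248 tiltz [ 0.008  0.001 -1.   ] j [ 0.11  0.51  1.65 -0.    0.97 -0.14] F [ 0.8 -1.1  0.5] w 49.9 t 32.4
per row mm 12.7 turn -0.12
[[0.0,0.0,-0.12,-0.0066,-0.0108,0.0003,0.05],[0.0,0.0,-0.12,-0.0052,-0.0115,0.0003,0.05],[0.0,0.0,-0.12,-0.0038,-0.0121,0.0003,0.05],[0.0,0.0,-0.12,-0.0023,-0.0125,0.0003,0.05],[0.0,0.0,-0.12,-0.0008,-0.0126,0.0003,0.05],[0.0,0.0,-0.12,0.0007,-0.0126,0.0003,0.05],[0.0,0.0,-0.12,0.0022,-0.0125,0.0003,0.05],[0.0,0.0,-0.12,0.0037,-0.0121,0.0003,0.05]]
[[0.0,0.0,-0.12,0.0051,-0.0116,0.0003,0.05],[0.0,0.0,-0.12,0.0065,-0.0109,0.0003,0.05],[0.0,0.0,-0.12,0.0077,-0.01,0.0003,0.05],[0.0,0.0,-0.12,0.0089,-0.009,0.0003,0.05],[0.0,0.0,-0.12,0.0099,-0.0079,0.0003,0.05],[0.0,0.0,-0.12,0.0108,-0.0066,0.0003,0.05],[0.0,0.0,-0.12,0.0115,-0.0053,0.0003,0.05],[0.0,0.0,-0.12,0.0121,-0.0039,0.0003,0.05]]
[[0.0,0.0,-0.12,0.0124,-0.0024,0.0003,0.05],[0.0,0.0,-0.12,0.0126,-0.0009,0.0003,0.05]]
```

Call:
play_rows([
  [0,0,-0.12,-0.0065,-0.011,0,0.05],
  [0,0,-0.12,-0.005,-0.0115,0,0.05],
  [0,0,-0.12,-0.004,-0.012,0,0.05],
  [0,0,-0.12,-0.0025,-0.0125,0,0.05],
  [0,0,-0.12,-0.001,-0.0125,0,0.05],
  [0,0,-0.12,0.0005,-0.0125,0,0.05],
  [0,0,-0.12,0.002,-0.0125,0,0.05],
  [0,0,-0.12,0.0035,-0.012,0,0.05],
])

```text
clock: 33.05
tool_pos: [554.4, 152.6, 164.9]
tcp_rot: [-0.0, 0.821, 0.571, -0.0]
wrist_force: [-0.5, 0.5, -0.3]
gripper_width: 50.1
```

Call:
play_rows([
  [0,0,-0.12,0.005,-0.0115,0,0.05],
  [0,0,-0.12,0.0065,-0.011,0,0.05],
  [0,0,-0.12,0.0075,-0.01,0,0.05],
  [0,0,-0.12,0.009,-0.009,0,0.05],
  [0,0,-0.12,0.01,-0.008,0,0.05],
  [0,0,-0.12,0.011,-0.0065,0,0.05],
  [0,0,-0.12,0.0115,-0.0055,0,0.05],
  [0,0,-0.12,0.012,-0.004,0,0.05],
])

```text
clock: 33.72
tool_pos: [482.0, 223.7, 165.0]
tcp_rot: [-0.0, 0.465, 0.885, -0.0]
wrist_force: [0.2, 0.0, 0.4]
gripper_width: 50.1
```

Call:
play_rows([
  [0,0,-0.12,0.0125,-0.0025,0,0.05],
  [0,0,-0.12,0.0125,-0.001,0,0.05],
  [0,0,0,0,0,0.02,0.05],
  [0,0,0,0,0,0.02,0.05],
  [0,0,0,0,0,0,0.04],
  [0,0,0,0,0,0,0.04],
  [0,0,0,0,0,0,0.04],
])

```text
clock: 34.3
tool_pos: [464.9, 241.2, 125.8]
tcp_rot: [0.0, 0.358, 0.934, 0.0]
wrist_force: [-0.2, -0.3, -0.1]
gripper_width: 39.8
```

```bash
python3 -c "
from nuts import *
from plan import plan
plan((467.8,242,100.5),2.415,2,0.05)
"
```

```text
now [464.9 241.2 125.8] yaw 2.409 tiltz [ 0.  0. -1.] j [ 0.46  0.43  1.92 -0.    0.79 -1.95] F [-0.2 -0.3 -0.1] w 39.8 t 34.3
per row mm 12.7 turn -0.003
[[0.0,0.0,-0.003,-0.0008,0.0013,0.0126,0.05],[0.0,0.0,-0.003,-0.0008,0.0013,0.0126,0.05]]
```

Call:
play_rows([
  [0,0,0,-0.001,0.0015,0.0125,0.04],
  [0,0,0,-0.001,0.001,0.0125,0.03],
  [0,0,0,0,0,0,0.03],
  [0,0,0,0,0,0,0.002],
  [0,0,0,0,0,0,0.002],
  [0,0,0,0,0,0,0.002],
  [0,0,0,0,0,0,0.002],
])

```text
clock: 34.88
tool_pos: [467.5, 241.7, 100.3]
tcp_rot: [-0.0, 0.358, 0.934, -0.0]
wrist_force: [-0.1, -0.8, -4.8]
gripper_width: 8.3
```

Call:
play_rows([
  [0,0,0.05,0,0,0,0.002],
  [0,0,0.1,0,0,0.0005,0.002],
  [0,0,0.1,0,0,0.0005,0.002],
  [0,0,0.1,0,0,0.0005,0.002],
  [0,0,0.1,0,0,0.0005,0.002],
  [0,0,0.1,0,0,0.0005,0.002],
  [0,0,0.1,0,0,0.0005,0.002],
  [0,0,0.1,0,0,0.0005,0.002],
])

```text
clock: 35.55
tool_pos: [467.7, 241.2, 97.0]
tcp_rot: [0.0, 0.676, 0.737, -0.0]
wrist_force: [0.4, -4.7, 0.6]
gripper_width: 8.1
```

Call:
play_rows([
  [0,0,0.1,0,0,0.0005,0.002],
  [0,0,0.1,0,0,0.0005,0.002],
  [0,0,0.1,0,0,0.0005,0.002],
  [0,0,0.1,0,0,0,0.002],
  [0,0,0.1,0,0,0.0005,0.002],
  [0,0,0.03,0,0,0,0.002],
  [0,0,0,0,0,0,0.002],
])

```text
clock: 36.13
tool_pos: [467.7, 240.9, 95.1]
tcp_rot: [0.001, 0.844, 0.536, -0.0]
wrist_force: [0.9, -5.9, 0.4]
gripper_width: 8.2
```

```bash
python3 -c "
from nuts import *
from plan import plan
plan((468,242,100),2.409-1.28,2,0.05)
print(manip.get_state()['wrist_torque'],manip.get_state()['joint_efforts'])
"
```

```text
now [467.7 240.9  95.1] yaw 1.131 tiltz [ 0.    -0.002 -1.   ] j [ 0.45  0.49  1.93 -0.    0.73 -0.67] F [ 0.9 -5.9  0.4] w 8.2 t 36.1
per row mm 2.5 turn 0.001
[[0.0,0.0,0.001,0.0006,-0.0001,-0.0025,0.05],[0.0,0.0,0.001,0.0006,-0.0001,-0.0025,0.05]]
[-0.92775729 -0.04788077  0.70794305] [  2.01592728 -50.32362342 -20.11657476   1.5811877   -0.56675753
   1.26894392]
```

Call:
play_rows([
  [0,0,0,0,0,0,0.04],
  [0,0,0,0,0,0,0.04],
  [0,0,0,0,0,0,0.05],
  [0,0,0,0,0,-0.02,0.05],
  [0,0,0,0,0,-0.04,0.05],
  [0,0,0,0,0,-0.04,0.05],
  [0,0,0,0,0,0,0.05],
])

```text
clock: 36.72
tool_pos: [471.7, 244.0, 202.0]
tcp_rot: [0.001, 0.845, 0.535, 0.006]
wrist_force: [0.9, 0.5, 0.5]
gripper_width: 49.9
```

Call:
play_rows([
  [0,0,0.12,0.01,0.036,0,0.08],
  [0,0,0.12,0.01,0.036,0,0.08],
  [0,0,0.12,0.01,0.036,0,0.08],
  [0,0,0.12,0.01,0.036,0,0.08],
  [0,0,0.12,0,0.036,0,0.08],
  [0,0,0.12,0,0.036,0,0.08],
  [0,0,0,0,0,0,0.08],
])

```text
clock: 37.3
tool_pos: [650.2, 126.6, 194.9]
tcp_rot: [0.001, 0.98, 0.199, 0.001]
wrist_force: [-0.8, 0.6, -0.1]
gripper_width: 80.4
```

```bash
python3 -c "
from nuts import *
from plan import plan
import nuts
nuts.C=np.array([547.5,162])
plan((468.4,81.4,165),0.18,1,0.05)
p=cap('top','top3.png'); q=cap('side','side3.png')
sheet({'A':-.43-1.571,'B':.2+1.571,'C':-1.118-1.571,'D':1.131-1.571},{'A':101,'B':101,'C':101,'D':101},'n3.png',pics={'top':p,'side':q})
a=p['image']
cv2.imwrite('pics/t3.png',cv2.resize(a[150:290,150:400],None,fx=3.2,fy=3.2,interpolation=cv2.INTER_CUBIC))
"
```

```text
now [650.2 126.6 194.9] yaw 0.4 tiltz [ 0.003 -0.001 -1.   ] j [ 0.18  0.52  1.57 -0.    1.05 -0.22] F [-0.8  0.6 -0.1] w 80.4 t 37.3
per row mm 189.7 turn 0.22
[[0.0,0.0,0.22,-0.1851,-0.0292,0.0299,0.05]]
```

View pics/n3.png

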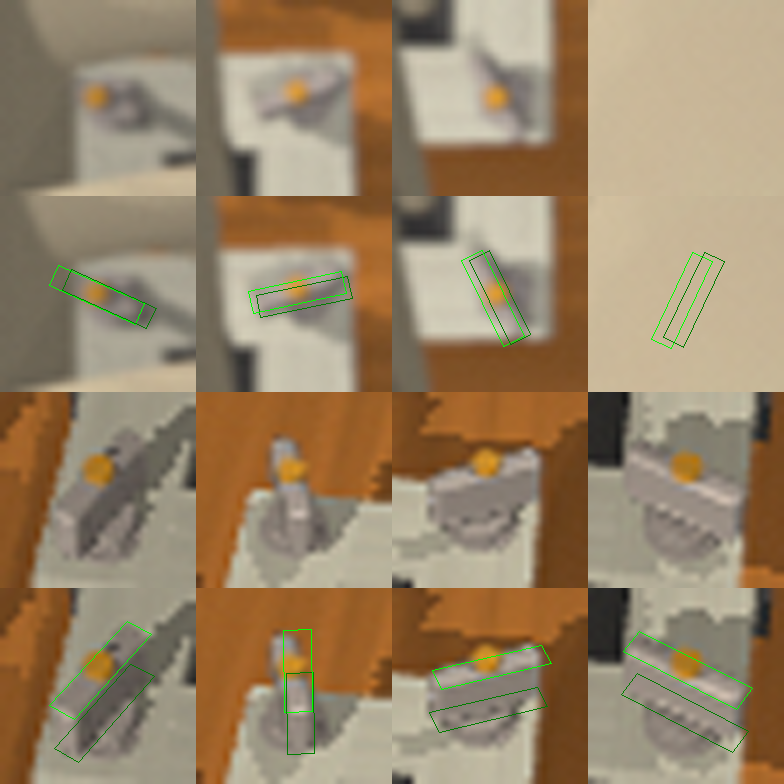

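View pics/t3.png

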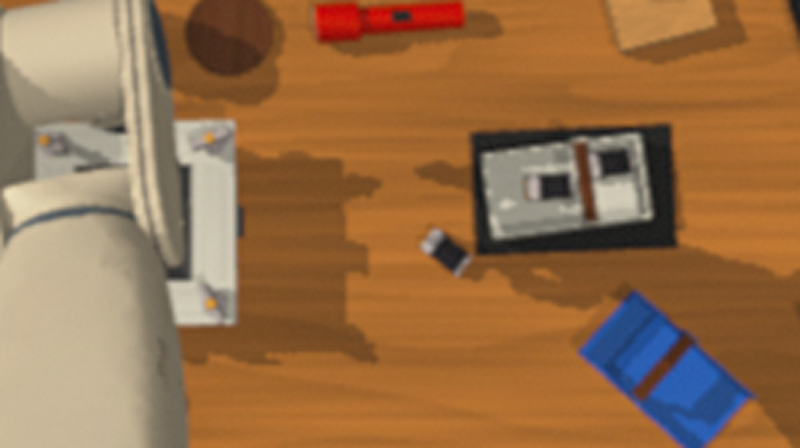

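View pics/side3.png

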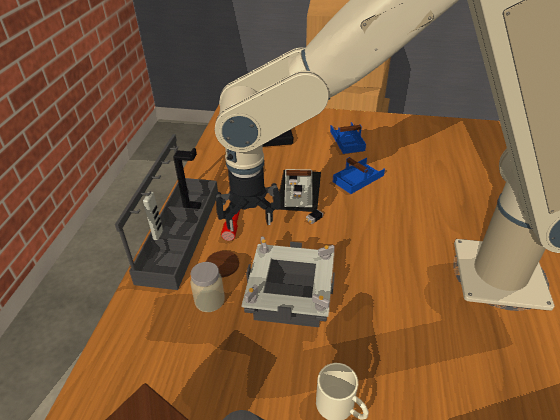

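```bash
cat > tray.py <<'E'
from h import *
def draw_tray(p,im,cx,cy,yaw,s,o,z0=3):
    u=np.array([np.cos(yaw),np.sin(yaw)]);v=np.array([-u[1],u[0]])
    def P(a,b,z): xy=np.array([cx,cy])+a*u+b*v; return [xy[0],xy[1],z+z0]
    def poly(pts,col,cl=True):
        uv=((proj(p,pts)-o+.5)*s).astype(np.int32); cv2.polylines(im,[uv],cl,col,1)
    poly([P(80,43,30),P(-80,43,30),P(-80,-43,30),P(80,-43,30)],(0,255,0),False)
    poly([P(80,43,0),P(80,-43,0)],(255,255,0))
    poly([P(-8,43,70),P(-8,-43,70),P(-22,-43,70),P(-22,43,70)],(0,0,255))
def tsheet(cx,cy,yaw,fn,p,q,s=6):
    ims=[]
    for pic in (p,q):
        u=proj(pic,[[cx,cy,30]])[0]; o=np.round(u).astype(int)-np.array([40,32])
        im=cv2.resize(pic['image'][o[1]:o[1]+64,o[0]:o[0]+80],None,fx=s,fy=s,interpolation=cv2.INTER_CUBIC)
        im2=im.copy();draw_tray(pic,im2,cx,cy,yaw,s,o); ims.append(im2)
    cv2.imwrite('pics/'+fn,np.hstack(ims)[:, :800] if 0 else cv2.resize(np.hstack(ims),(800,320)))
E
python3 - <<'E'
from tray import *
import pickle
p=cap('top');q=cap('side');pickle.dump((p,q),open('pq2.pkl','wb'))
yaw=1.698;u=np.array([np.cos(yaw),np.sin(yaw)])
h=np.array([588.7,-288.]);c=h+15*u
tsheet(c[0],c[1],yaw,'tr1.png',p,q);print(c)
E
```

```text
[ 586.79708638 -273.12119226]
```

View pics/tr1.png

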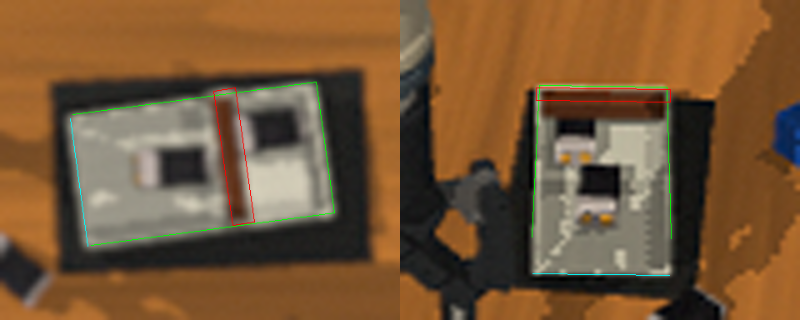

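```bash
python3 -c "
from nuts import *
from plan import plan
plan((588.5,-287.3,125),-1.444,16,0.06)
"
```

```text
now [646.2 131.9 194.7] yaw 0.411 tiltz [-0.001  0.    -1.   ] j [ 0.18  0.51  1.58  0.    1.05 -0.23] F [0.7 0.  0.2] w 79.9 t 37.5
per row mm 26.8 turn 0.116
[[0.0,0.0,0.116,-0.0138,0.0226,0.0044,0.06],[0.0,0.0,0.116,-0.0111,0.024,0.0044,0.06],[0.0,0.0,0.116,-0.0082,0.0251,0.0044,0.06],[0.0,0.0,0.116,-0.0053,0.0259,0.0044,0.06],[0.0,0.0,0.116,-0.0022,0.0264,0.0044,0.06],[0.0,0.0,0.116,0.0008,0.0264,0.0044,0.06],[0.0,0.0,0.116,0.0039,0.0262,0.0044,0.06],[0.0,0.0,0.116,0.0069,0.0255,0.0044,0.06]]
[[0.0,0.0,0.116,0.0098,0.0246,0.0044,0.06],[0.0,0.0,0.116,0.0126,0.0233,0.0044,0.06],[0.0,0.0,0.116,0.0152,0.0217,0.0044,0.06],[0.0,0.0,0.116,0.0176,0.0198,0.0044,0.06],[0.0,0.0,0.116,0.0198,0.0176,0.0044,0.06],[0.0,0.0,0.116,0.0217,0.0152,0.0044,0.06],[0.0,0.0,0.116,0.0233,0.0126,0.0044,0.06],[0.0,0.0,0.116,0.0246,0.0098,0.0044,0.06]]
```

Call:
play_rows([
  [0,0,0.116,-0.014,0.0225,0.004,0.06],
  [0,0,0.116,-0.011,0.024,0.004,0.06],
  [0,0,0.116,-0.008,0.025,0.004,0.06],
  [0,0,0.116,-0.0055,0.026,0.004,0.06],
  [0,0,0.116,-0.002,0.0265,0.004,0.06],
  [0,0,0.116,0.001,0.0265,0.004,0.06],
  [0,0,0.116,0.004,0.026,0.004,0.06],
  [0,0,0.116,0.007,0.0255,0.004,0.06],
])

```text
clock: 38.17
tool_pos: [617.5, -77.7, 163.0]
tcp_rot: [-0.0, 0.966, -0.257, 0.0]
wrist_force: [0.4, -0.5, -0.7]
gripper_width: 60.1
```

Call:
play_rows([
  [0,0,0.116,0.01,0.0245,0.004,0.06],
  [0,0,0.116,0.0125,0.0235,0.004,0.06],
  [0,0,0.116,0.015,0.0215,0.004,0.06],
  [0,0,0.116,0.0175,0.02,0.004,0.06],
  [0,0,0.116,0.02,0.0175,0.004,0.06],
  [0,0,0.116,0.0215,0.015,0.004,0.06],
  [0,0,0.116,0.0235,0.0125,0.004,0.06],
  [0,0,0.116,0.0245,0.01,0.004,0.06],
])

```text
clock: 38.83
tool_pos: [589.0, -287.4, 131.0]
tcp_rot: [-0.0, 0.749, -0.663, 0.0]
wrist_force: [0.1, -0.5, -0.5]
gripper_width: 60.1
```

Call:
play_rows([
  [0,0,0,0,0,0.01,0.06],
  [0,0,0,0,0,0.01,0.06],
  [0,0,0,0,0,0,0.06],
  [0,0,0,0,0,0,0.06],
  [0,0,0,0,0,0,0.06],
  [0,0,0,0,0,0,0.06],
])

```text
clock: 39.33
tool_pos: [589.4, -286.9, 111.4]
tcp_rot: [-0.0, 0.751, -0.661, 0.0]
wrist_force: [-0.6, -0.5, 0.2]
gripper_width: 60.0
```

Run:
```python
from tray import *
from plan import plan
plan((588.5,-287.3,45),-1.444,3,0.06)
p=cap('top');q=cap('side')
yaw=1.698;u=np.array([np.cos(yaw),np.sin(yaw)])
c=np.array([588.5,-287.3])+15*u
tsheet(c[0],c[1],yaw,'tr2.png',p,q)
```

```text
now [ 589.4 -286.9  111.4] yaw -1.444 tiltz [ 0.001 -0.    -1.   ] j [-0.47  0.61  1.63  0.    0.9   0.97] F [-0.6 -0.5  0.2] w 60.0 t 39.3
per row mm 22.1 turn 0.0
[[0.0,0.0,0.0,0.0001,0.0003,0.0221,0.06],[0.0,0.0,0.0,0.0001,0.0003,0.0221,0.06],[0.0,0.0,0.0,0.0001,0.0003,0.0221,0.06]]
```

View pics/tr2.png

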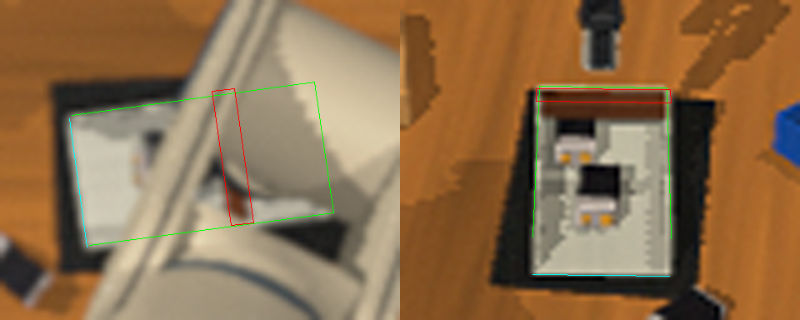

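Call:
play_rows([
  [0,0,0,0,0,0.022,0.06],
  [0,0,0,0,0,0.022,0.06],
  [0,0,0,0,0,0.021,0.06],
  [0,0,0,0,0,0,0.04],
  [0,0,0,0,0,0,0.04],
  [0,0,0,0,0,0,0.04],
])

```text
clock: 39.93
tool_pos: [589.6, -288.2, 46.9]
tcp_rot: [-0.0, 0.75, -0.662, 0.001]
wrist_force: [0.0, -1.0, -0.1]
gripper_width: 39.8
```

Call:
play_rows([
  [0,0,0,0,0,0,0.02],
  [0,0,0,0,0,0,0.005],
  [0,0,0,0,0,0,0.005],
  [0,0,0,0,0,0,0.005],
  [0,0,0,0,0,0,0.005],
  [0,0,0,0,0,0,0.005],
], grip_force=80)

```text
clock: 40.43
tool_pos: [589.8, -288.4, 47.6]
tcp_rot: [-0.0, 0.75, -0.662, 0.001]
wrist_force: [0.0, 1.1, 6.4]
gripper_width: 12.4
```

Run:
```python
from tray import *
from plan import plan
plan((588.5,-287.3,45),-1.444,3,0.06)
q=cap('side','g1.png');u=proj(q,[[588,-280,50]])[0].astype(int)
cv2.imwrite('pics/g1.png',cv2.resize(q['image'][u[1]-45:u[1]+35,u[0]-50:u[0]+50],None,fx=7,fy=7,interpolation=cv2.INTER_CUBIC))
```

```text
now [ 589.8 -288.4   47.6] yaw -1.446 tiltz [ 0.002 -0.001 -1.   ] j [-0.47  0.7   1.64  0.    0.79  0.97] F [0.  1.1 6.4] w 12.4 t 40.4
per row mm 1.0 turn -0.001
[[0.0,0.0,-0.001,-0.0004,0.0004,0.0009,0.06],[0.0,0.0,-0.001,-0.0004,0.0004,0.0009,0.06],[0.0,0.0,-0.001,-0.0004,0.0004,0.0009,0.06]]
```

View pics/g1.png

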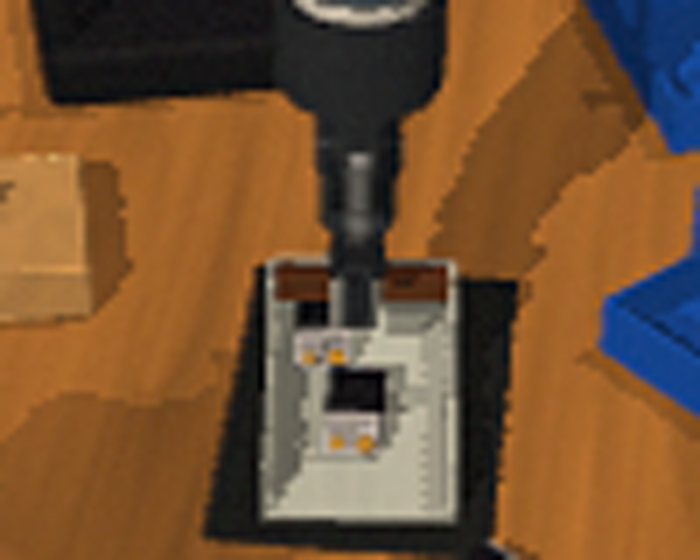

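Call:
play_rows([
  [0,0,0,0,0,-0.005,0.005],
  [0,0,0,0,0,-0.012,0.005],
  [0,0,0,0,0,-0.018,0.005],
  [0,-0.02,0,0,0,-0.02,0.005],
  [0,-0.02,0,0,0,-0.02,0.005],
  [0,-0.02,0,0,0,-0.018,0.005],
  [0,-0.02,0,0,0,-0.012,0.005],
  [0,0,0,0,0,-0.006,0.005],
])

```text
clock: 41.15
tool_pos: [590.0, -291.4, 159.7]
tcp_rot: [-0.027, 0.749, -0.661, -0.028]
wrist_force: [0.6, -0.5, -2.3]
gripper_width: 12.7
```

Run:
```python
from tray import *
from plan import *
plan((547.5,25,158),-1.571,16,0.005)
q=cap('side','g2.png');u=proj(q,[[588,-280,160]])[0].astype(int)
cv2.imwrite('pics/g2.png',cv2.resize(q['image'][u[1]-45:u[1]+35,u[0]-50:u[0]+50],None,fx=7,fy=7,interpolation=cv2.INTER_CUBIC))
```

```text
now [ 590.  -291.4  159.7] yaw -1.446 tiltz [-0.007  0.078 -0.997] j [-0.51  0.57  1.57  0.08  1.05  0.9 ] F [ 0.6 -0.5 -2.3] w 12.7 t 41.1
per row mm 20.0 turn 0.008
[[0.0,0.0,0.008,-0.02,0.0002,0.0001,0.005],[0.0,0.0,0.008,-0.02,0.0003,0.0001,0.005],[0.0,0.0,0.008,-0.0199,0.0005,0.0001,0.005],[0.0,0.0,0.008,-0.0199,0.0006,0.0001,0.005],[0.0,0.0,0.008,-0.0199,0.0008,0.0001,0.005],[0.0,0.0,0.008,-0.0199,0.001,0.0001,0.005],[0.0,0.0,0.008,-0.0199,0.0011,0.0001,0.005],[0.0,0.0,0.008,-0.0199,0.0013,0.0001,0.005]]
[[0.0,0.0,0.008,-0.0199,0.0014,0.0001,0.005],[0.0,0.0,0.008,-0.0199,0.0016,0.0001,0.005],[0.0,0.0,0.008,-0.0199,0.0017,0.0001,0.005],[0.0,0.0,0.008,-0.0199,0.0019,0.0001,0.005],[0.0,0.0,0.008,-0.0198,0.002,0.0001,0.005],[0.0,0.0,0.008,-0.0198,0.0022,0.0001,0.005],[0.0,0.0,0.008,-0.0198,0.0024,0.0001,0.005],[0.0,0.0,0.008,-0.0198,0.0025,0.0001,0.005]]
```

View pics/g2.png

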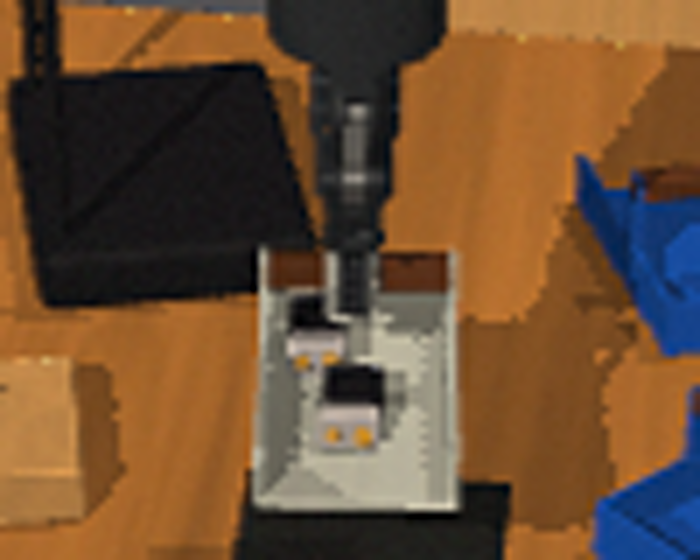

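Call:
play_rows([
  [0,0,0.008,-0.005,0,0.0005,0.005],
  [0,0,0.008,-0.012,0.0005,0.001,0.005],
  [0,0,0.008,-0.018,0.0005,0.0015,0.005],
  [0,0,0.008,-0.022,0.0005,0.002,0.005],
  [0,0,0.008,-0.024,0.001,0.002,0.005],
  [0,0,0.008,-0.024,0.001,0.002,0.005],
  [0,0,0.008,-0.024,0.0015,0.002,0.005],
  [0,0,0.008,-0.024,0.0015,0.002,0.005],
])

```text
clock: 41.87
tool_pos: [566.9, -135.3, 154.7]
tcp_rot: [-0.025, 0.728, -0.685, -0.032]
wrist_force: [0.7, -0.6, -3.6]
gripper_width: 12.8
```

Call:
play_rows([
  [0,0,0.008,-0.024,0.0015,0.002,0.005],
  [0,0,0.008,-0.024,0.0015,0.002,0.005],
  [0,0,0.008,-0.024,0.002,0.002,0.005],
  [0,0,0.008,-0.024,0.002,0.002,0.005],
  [0,0,0.008,-0.022,0.002,0.0015,0.005],
  [0,0,0.008,-0.018,0.002,0.001,0.005],
  [0,0,0.008,-0.012,0.001,0.0005,0.005],
  [0,0,0.008,-0.006,0.0005,0,0.005],
])

```text
clock: 42.53
tool_pos: [548.1, 18.4, 156.3]
tcp_rot: [0.024, -0.706, 0.707, 0.033]
wrist_force: [0.1, -0.1, -2.6]
gripper_width: 12.3
```

```bash
cat > tip.py <<'E'
from plan import *
def spout():
    s,M=yawtilt(); return np.array(s['tool_pos'])+M@np.array([-95,0,40.6]), M, s
if __name__=='__main__':
    S,M,s=spout(); print('spout',S.round(1),'tool x',M[:,0].round(3),'z',M[:,2].round(3),'j',np.round(s['qpos'],2),'w',s['gripper_width'],'t',s['clock'],'tcp',s['tool_pos'].round(1))
    q=cap('side');u=proj(q,[[547,60,110]])[0].astype(int)
    cv2.imwrite('pics/tip.png',cv2.resize(q['image'][u[1]-60:u[1]+50,u[0]-65:u[0]+65],None,fx=6,fy=5.4,interpolation=cv2.INTER_CUBIC))
E
python3 tip.py
```

```text
spout [547.8 116.3 123.4] tool x [-0.002 -0.997 -0.08 ] z [-0.013  0.08  -0.997] j [-0.03  0.42  1.85  0.1   0.89  1.48] w 12.268023857569238 t 42.5333 tcp [548.1  18.4 156.3]
```

View pics/tip.png

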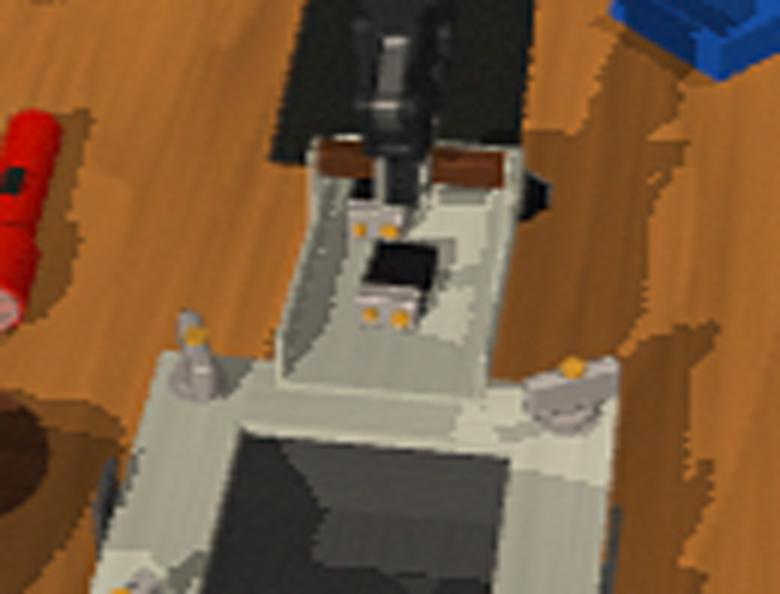

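Call:
play_rows([
  [0,0.05,0,-0.002,0,-0.0045,0.005],
  [0,0.05,0,-0.002,0,-0.004,0.005],
  [0,0.05,0,-0.002,0,-0.004,0.005],
  [0,0.05,0,-0.002,0,-0.004,0.005],
  [0,0.05,0,-0.002,0,-0.004,0.005],
  [0,0.05,0,-0.002,0,-0.004,0.005],
  [0,0.05,0,-0.002,0,-0.004,0.005],
])

```text
clock: 43.17
tool_pos: [550.1, 31.4, 184.6]
tcp_rot: [-0.1, -0.7, 0.701, -0.092]
wrist_force: [-0.5, 0.1, -3.5]
gripper_width: 12.5
```

```bash
python3 tip.py
```

```text
spout [549.7 112.  119.9] tool x [-0.001 -0.963  0.27 ] z [-0.011 -0.27  -0.963] j [ 0.18  0.41  1.81 -0.32  1.01  1.93] w 12.52944296130231 t 43.1667 tcp [550.1  31.4 184.6]
```

View pics/tip.png

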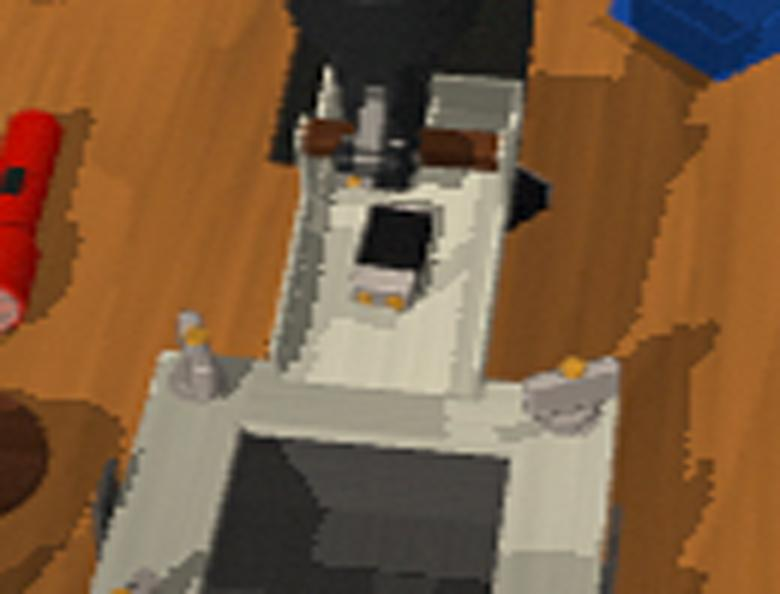

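Call:
play_rows([
  [0,0.04,0,-0.004,0,-0.0025,0.005],
  [0,0.04,0,-0.004,0,-0.0025,0.005],
  [0,0.04,0,-0.004,0,-0.0025,0.005],
  [0,0.04,0,-0.003,0,-0.003,0.005],
])

```text
clock: 43.55
tool_pos: [550.2, 49.1, 189.2]
tcp_rot: [-0.155, -0.69, 0.691, -0.147]
wrist_force: [-0.2, -1.0, -3.0]
gripper_width: 12.7
```

```bash
python3 tip.py
```

```text
spout [549.5 118.4 112.7] tool x [ 0.002 -0.908  0.418] z [-0.012 -0.418 -0.908] j [ 0.29  0.45  1.78 -0.46  1.1   2.11] w 12.659215539039794 t 43.55 tcp [550.2  49.1 189.2]
```

View pics/tip.png

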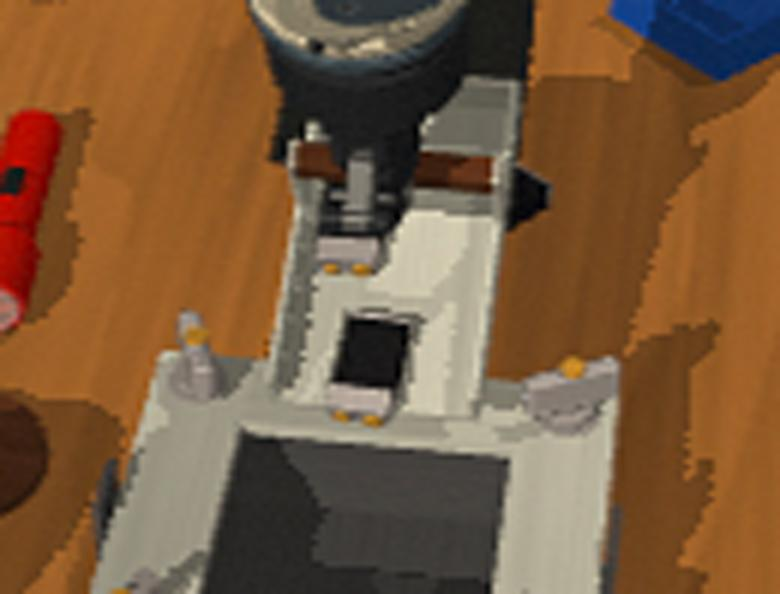

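Call:
play_rows([
  [0,0.02,0,-0.002,0,-0.0015,0.005],
  [0,0.02,0,-0.002,0,-0.0015,0.005],
  [0,0,0,0,0,0,0.005],
  [0,0,0,0,0,0,0.005],
  [0,0,0,0,0,0,0.005],
])

```text
clock: 44.02
tool_pos: [550.7, 53.9, 190.8]
tcp_rot: [-0.168, -0.687, 0.688, -0.161]
wrist_force: [-0.5, -0.9, -1.8]
gripper_width: 12.2
```

```bash
python3 tip.py
```

```text
spout [550.1 120.2 111.6] tool x [ 0.002 -0.892  0.453] z [-0.011 -0.453 -0.891] j [ 0.31  0.46  1.77 -0.49  1.13  2.15] w 12.237417703678462 t 44.0167 tcp [550.7  53.9 190.8]
```

View pics/tip.png

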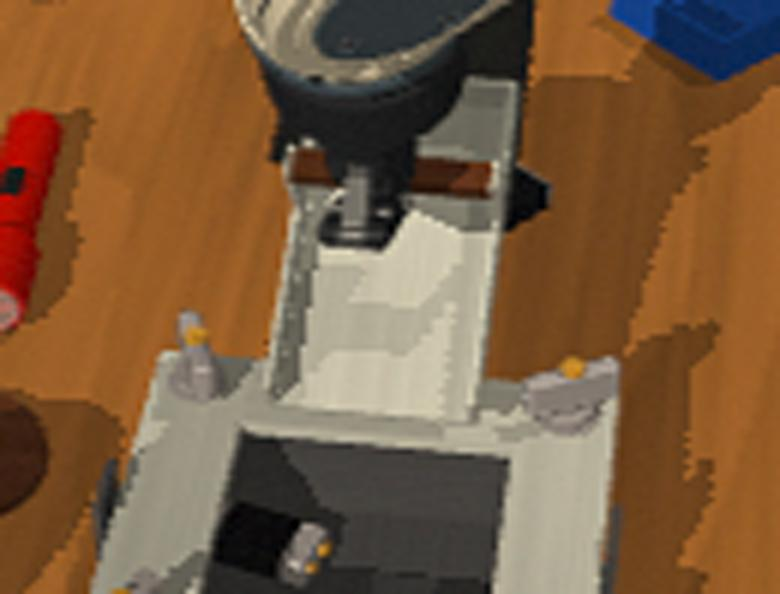

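Call:
play_rows([
  [0,-0.058,0,0.0025,0,0.0035,0.005],
  [0,-0.058,0,0.0025,0,0.0035,0.005],
  [0,-0.058,0,0.0025,0,0.0035,0.005],
  [0,-0.058,0,0.0025,0,0.0035,0.005],
  [0,-0.058,0,0.0025,0,0.0035,0.005],
  [0,-0.058,0,0.0025,0,0.0035,0.005],
  [0,-0.058,0,0.0025,0,0.0035,0.005],
  [0,-0.06,0,0.0025,0,0.0035,0.005],
])

```text
clock: 44.73
tool_pos: [550.6, 27.1, 169.8]
tcp_rot: [-0.004, -0.706, 0.708, 0.002]
wrist_force: [-0.2, 0.4, -2.2]
gripper_width: 12.8
```

```bash
python3 tip.py; python3 -c "
from plan import *
plan((588.5,-286.5,165),-1.446,16,0.005)"
```

```text
spout [550.5 122.  129. ] tool x [-0.003 -1.     0.002] z [-0.009 -0.002 -1.   ] j [ 0.03  0.4   1.83 -0.    0.92  1.6 ] w 12.760691407379417 t 44.7333 tcp [550.6  27.1 169.8]
now [550.1  25.7 169.1] yaw -1.575 tiltz [-0.01   0.001 -1.   ] j [0.02 0.4  1.84 0.   0.91 1.6 ] F [-0.4 -1.9 -2.7] w 12.6 t 44.8
per row mm 19.7 turn -0.008
[[0.0,0.0,-0.008,0.0195,-0.0025,0.0003,0.005],[0.0,0.0,-0.008,0.0195,-0.0023,0.0003,0.005],[0.0,0.0,-0.008,0.0195,-0.0022,0.0003,0.005],[0.0,0.0,-0.008,0.0196,-0.002,0.0003,0.005],[0.0,0.0,-0.008,0.0196,-0.0018,0.0003,0.005],[0.0,0.0,-0.008,0.0196,-0.0017,0.0003,0.005],[0.0,0.0,-0.008,0.0196,-0.0015,0.0003,0.005],[0.0,0.0,-0.008,0.0196,-0.0014,0.0003,0.005]]
[[0.0,0.0,-0.008,0.0196,-0.0012,0.0003,0.005],[0.0,0.0,-0.008,0.0196,-0.0011,0.0003,0.005],[0.0,0.0,-0.008,0.0196,-0.0009,0.0003,0.005],[0.0,0.0,-0.008,0.0196,-0.0007,0.0003,0.005],[0.0,0.0,-0.008,0.0197,-0.0006,0.0003,0.005],[0.0,0.0,-0.008,0.0197,-0.0004,0.0003,0.005],[0.0,0.0,-0.008,0.0197,-0.0003,0.0003,0.005],[0.0,0.0,-0.008,0.0197,-0.0001,0.0003,0.005]]
```

View pics/tip.png

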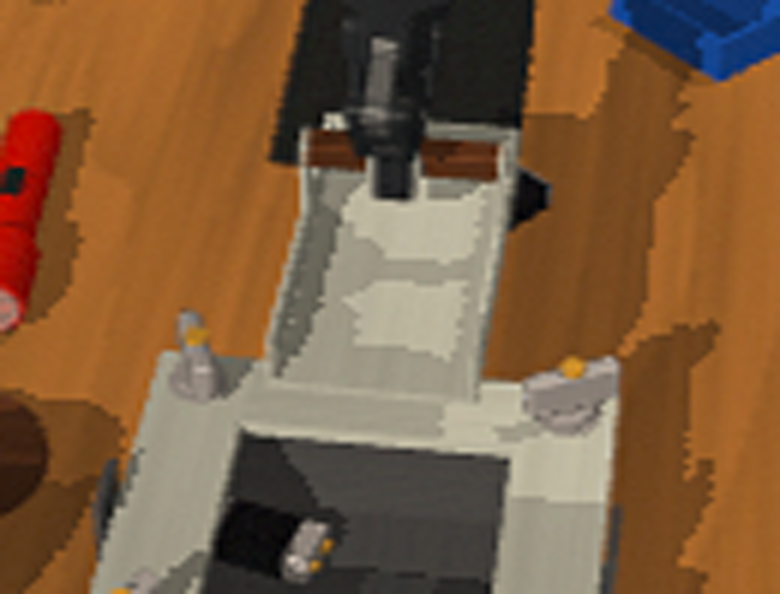

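Call:
play_rows([
  [0,0,-0.008,0.01,-0.001,0,0.005],
  [0,0,-0.008,0.02,-0.0025,0,0.005],
  [0,0,-0.008,0.024,-0.0025,0,0.005],
  [0,0,-0.008,0.024,-0.0025,0,0.005],
  [0,0,-0.008,0.024,-0.0025,0,0.005],
  [0,0,-0.008,0.024,-0.002,0,0.005],
  [0,0,-0.008,0.024,-0.002,0,0.005],
  [0,0,-0.008,0.024,-0.002,0,0.005],
])

```text
clock: 45.45
tool_pos: [572.1, -147.1, 170.1]
tcp_rot: [0.006, 0.728, -0.685, -0.002]
wrist_force: [0.1, -0.4, -1.9]
gripper_width: 12.1
```

Call:
play_rows([
  [0,0,-0.008,0.024,-0.0015,0,0.005],
  [0,0,-0.008,0.024,-0.001,0,0.005],
  [0,0,-0.008,0.024,-0.001,0,0.005],
  [0,0,-0.008,0.024,-0.001,0,0.005],
  [0,0,-0.008,0.022,-0.0005,0,0.005],
  [0,0,-0.008,0.015,-0.0005,0.01,0.005],
  [0,0,-0.008,0.008,0,0.015,0.005],
  [0,0,-0.008,0.002,0,0.015,0.005],
])

```text
clock: 46.12
tool_pos: [589.1, -289.6, 129.8]
tcp_rot: [0.006, 0.75, -0.662, -0.002]
wrist_force: [0.3, 0.0, -2.0]
gripper_width: 12.6
```

Call:
play_rows([
  [0,0,0,0,0,0.015,0.005],
  [0,0,0,0,0,0.01,0.005],
  [0,0,0,0,0,0,0.005],
  [0,0,0,0,0,0,0.005],
  [0,0,0,0,0,0,0.005],
])

```text
clock: 46.53
tool_pos: [589.2, -287.9, 105.9]
tcp_rot: [0.005, 0.75, -0.661, -0.002]
wrist_force: [0.6, -0.3, -1.2]
gripper_width: 12.5
```

Run:
```python
from tray import *
from plan import *
plan((589,-294,48),-1.446,4,0.005)
p=cap('top');q=cap('side','ret.png')
im=cv2.resize(p['image'][150:290,150:400],None,fx=3.2,fy=3.2,interpolation=cv2.INTER_CUBIC)
cv2.imwrite('pics/t4.png',im)
```

```text
now [ 589.2 -287.9  105.9] yaw -1.445 tiltz [-0.01  -0.005 -1.   ] j [-0.47  0.62  1.63 -0.01  0.9   0.98] F [ 0.6 -0.3 -1.2] w 12.5 t 46.5
per row mm 14.5 turn 0.0
[[0.0,0.0,0.0,0.0015,0.0002,0.0145,0.005],[0.0,0.0,0.0,0.0015,0.0002,0.0145,0.005],[0.0,0.0,0.0,0.0015,0.0002,0.0145,0.005],[0.0,0.0,0.0,0.0015,0.0002,0.0145,0.005]]
```

View pics/t4.png

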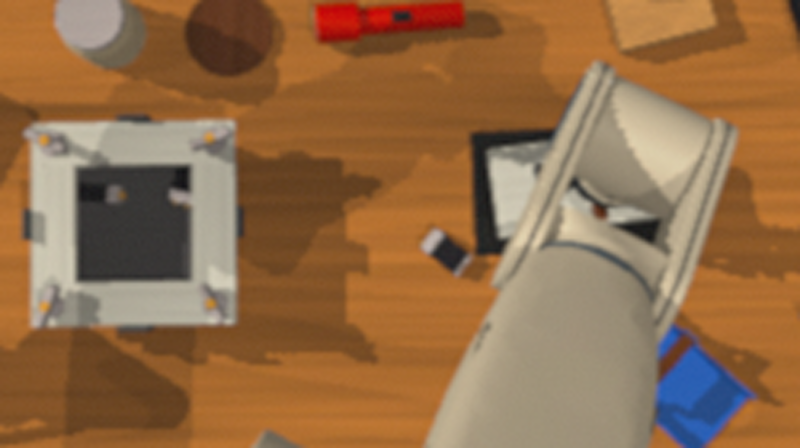

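View pics/ret.png

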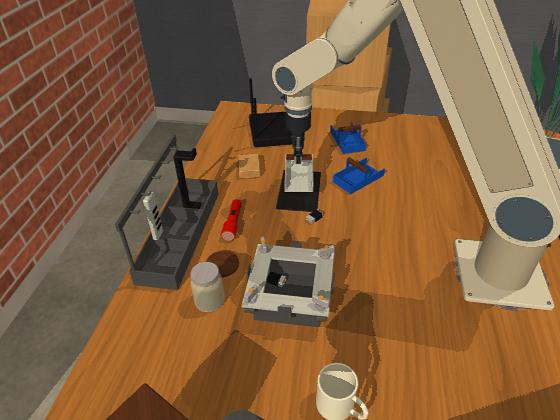

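Call:
play_rows([
  [0,0,0,0.0015,0,0.014,0.005],
  [0,0,0,0.0015,0,0.014,0.005],
  [0,0,0,0.0015,0,0.014,0.005],
  [0,0,0,0.001,0,0.009,0.005],
  [0,0,0,0,0,0.003,0.005],
  [0,0,0,0,0,0,0.005],
  [0,0,0,0,0,0,0.005],
])

```text
clock: 47.22
tool_pos: [588.8, -293.8, 51.0]
tcp_rot: [0.005, 0.75, -0.661, -0.003]
wrist_force: [0.3, 0.1, -1.1]
gripper_width: 12.7
```

Call:
play_rows([
  [0,0,0,0,0,0.0015,0.005],
  [0,0,0,0,0,0.001,0.005],
  [0,0,0,0,0,0.0,0.005],
  [0,0,0,0,0,0,0.005],
])

```text
clock: 47.55
tool_pos: [589.1, -293.9, 49.3]
tcp_rot: [0.005, 0.75, -0.661, -0.002]
wrist_force: [0.6, 0.5, -2.3]
gripper_width: 12.7
```

Call:
play_rows([
  [0,0,0,0,0,0.001,0.005],
  [0,0,0,0,0,0.001,0.005],
  [0,0,0,0,0,0.0,0.005],
  [0,0,0,0,0,0,0.005],
])

```text
clock: 47.88
tool_pos: [589.1, -294.0, 47.8]
tcp_rot: [0.005, 0.75, -0.661, -0.002]
wrist_force: [-2.4, -0.4, 5.6]
gripper_width: 12.5
```

Call:
play_rows([
  [0,0,0,0,0,0.001,0.005],
  [0,0,0,0,0,0.0,0.005],
  [0,0,0,0,0,0,0.005],
])

```text
clock: 48.13
tool_pos: [589.1, -294.1, 47.6]
tcp_rot: [0.005, 0.75, -0.661, -0.002]
wrist_force: [-5.1, 1.9, 12.0]
gripper_width: 12.3
```

Tray is down (contact force 12 N). Release and rise.

Call:
play_rows([
  [0,0,0,0,0,0,0.03],
  [0,0,0,0,0,0,0.05],
  [0,0,0,0,0,0,0.05],
  [0,0,0,0,0,-0.01,0.05],
  [0,0,0,0,0,-0.02,0.05],
  [0,0,0,0,0,-0.03,0.05],
  [0,0,0,0,0,-0.03,0.05],
  [0,0,0,0,0,-0.03,0.05],
])

```text
clock: 48.8
tool_pos: [589.8, -293.2, 167.4]
tcp_rot: [0.005, 0.75, -0.661, -0.003]
wrist_force: [0.8, -1.1, -0.3]
gripper_width: 49.6
```

Call:
play_rows([
  [0,0,0,-0.03,0.01,0,0.05],
  [0,0,0,-0.04,0.01,0,0.05],
  [0,0,0,-0.04,0.01,0,0.05],
  [0,0,0,-0.03,0.01,0,0.05],
  [0,0,0,0,0,0,0.05],
  [0,0,0,0,0,0,0.05],
])

```text
clock: 49.3
tool_pos: [532.6, -158.1, 166.6]
tcp_rot: [0.005, 0.751, -0.661, -0.002]
wrist_force: [0.8, 0.1, 1.2]
gripper_width: 50.0
```

Run:
```python
from tray import *
from plan import *
plan((589,-294,48),-1.446,4,0.005)
p=cap('top');q=cap('side','ret.png')
import pickle;pickle.dump((p,q),open('pq3.pkl','wb'))
for n,pic in (('p',p),('q',q)):
    for d in cams.find_in(pic,'block3'): print(n,d, unproj(pic,d['centre'],9).round(1))
for n,pic in (('p',p),('q',q)):
    u=proj(pic,[[510,-180,10]])[0].astype(int); print(u)
    cv2.imwrite(f'pics/bl_{n}.png',cv2.resize(pic['image'][u[1]-40:u[1]+40,u[0]-50:u[0]+50],None,fx=7,fy=7,interpolation=cv2.INTER_CUBIC))
```

```text
now [ 532.6 -158.1  166.6] yaw -1.443 tiltz [-0.01  -0.005 -1.   ] j [-0.31  0.41  1.83 -0.01  0.91  1.14] F [0.8 0.1 1.2] w 50.0 t 49.3
per row mm 47.2 turn 0.001
[[0.0,0.0,0.001,0.0355,-0.0097,0.0297,0.005],[0.0,0.0,0.001,0.0355,-0.0097,0.0297,0.005],[0.0,0.0,0.001,0.0355,-0.0097,0.0297,0.005],[0.0,0.0,0.001,0.0355,-0.0097,0.0297,0.005]]
p {'centre': [180.3, 209.4], 'conf': 0.54} [584.1 210.7   9. ]
p {'centre': [335.6, 203.6], 'conf': 0.5} [ 600.1 -303.5    9. ]
p {'centre': [219.0, 242.7], 'conf': 0.49} [473.4  82.3   9. ]
q {'centre': [270.3, 280.9], 'conf': 0.75} [607.  122.8   9. ]
q {'centre': [316.2, 213.9], 'conf': 0.51} [ 515.2 -159.7    9. ]
q {'centre': [231.3, 220.2], 'conf': 0.17} [765.4 -93.9   9. ]
[298 231]
[318 209]
```

View pics/bl_p.png

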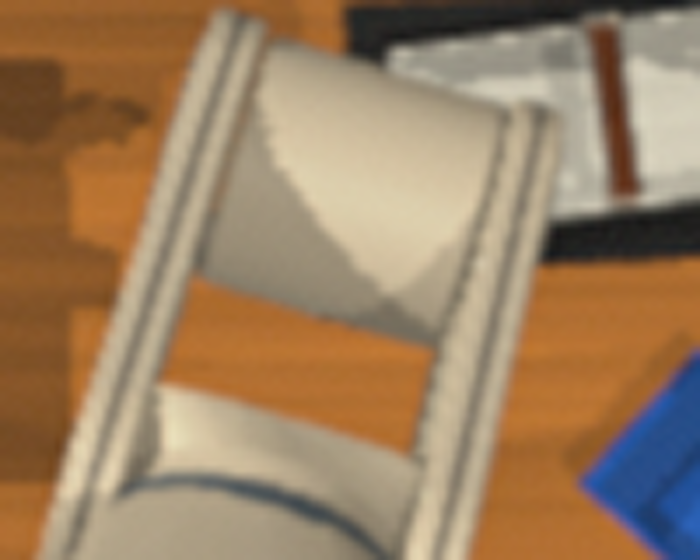

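View pics/bl_q.png

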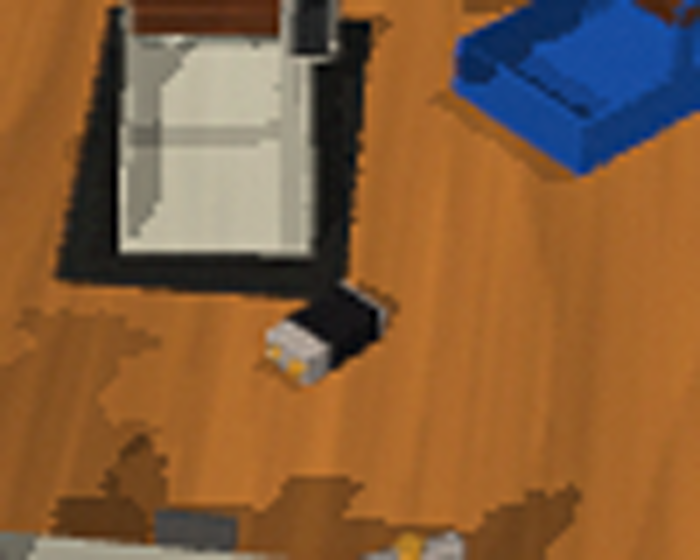

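```bash
cat > blk.py <<'E'
from h import *
def ov(pic,cx,cy,yaw,z0=0,s=12,hw=(30,24)):
    u=np.array([np.cos(yaw),np.sin(yaw)]);v=np.array([-u[1],u[0]])
    o=np.round(proj(pic,[[cx,cy,z0+8]])[0]).astype(int)-np.array(hw)
    im=cv2.resize(pic['image'][o[1]:o[1]+2*hw[1],o[0]:o[0]+2*hw[0]],None,fx=s,fy=s,interpolation=cv2.INTER_CUBIC)
    for z,col in ((z0,(0,160,0)),(z0+17,(0,255,0))):
        P=[[*(np.array([cx,cy])+a*u+b*v),z] for a,b in [(24,13),(24,-13),(-24,-13),(-24,13)]]
        cv2.polylines(im,[((proj(pic,P)-o+.5)*s).astype(np.int32)],True,col,1)
    return im
E
python3 - <<'E'
from blk import *
import pickle
p,_=pickle.load(open('pq2.pkl','rb'));_,q=pickle.load(open('pq3.pkl','rb'))
c=unproj(p,(150+448/3.2-.4,150+252/3.2-.4),17);a=unproj(p,(150+430/3.2,150+239/3.2),17);b=unproj(p,(150+466/3.2,150+267/3.2),17)
d=a-b;yaw=np.arctan2(d[1],d[0]);print(c,yaw,np.linalg.norm(d))
c2=unproj(q,(318-50+328/7,209-40+330/7),9);print(c2)
im=np.hstack([ov(p,c[0],c[1],yaw),ov(q,c[0],c[1],yaw)]);cv2.imwrite('pics/blk.png',cv2.resize(im,(800,320)))
E
```

```text
[ 519.09380379 -150.48208477   17.        ] 0.9033509682064198 46.71824892014085
[ 518.14268923 -148.840315      9.        ]
```

View pics/blk.png

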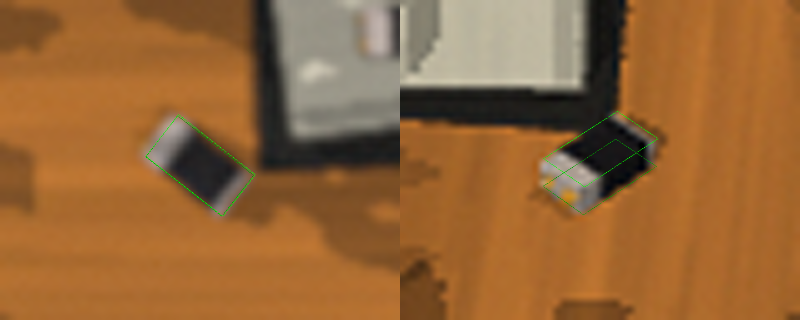

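```bash
python3 -c "
from plan import *
plan((519,-149.3,60),-0.67,7,0.042)"
```

```text
now [ 533.8 -160.4  166.2] yaw -1.446 tiltz [-0.009 -0.005 -1.   ] j [-0.31  0.41  1.82 -0.01  0.91  1.14] F [-0.4  1.1 -0.1] w 49.7 t 49.5
per row mm 15.4 turn -0.111
[[0.0,0.0,-0.111,-0.0018,0.0019,0.0152,0.042],[0.0,0.0,-0.111,-0.002,0.0017,0.0152,0.042],[0.0,0.0,-0.111,-0.0022,0.0014,0.0152,0.042],[0.0,0.0,-0.111,-0.0024,0.0012,0.0152,0.042],[0.0,0.0,-0.111,-0.0025,0.0009,0.0152,0.042],[0.0,0.0,-0.111,-0.0026,0.0006,0.0152,0.042],[0.0,0.0,-0.111,-0.0026,0.0004,0.0152,0.042]]
```

Call:
play_rows([
  [0,0,-0.111,-0.002,0.002,0.015,0.042],
  [0,0,-0.111,-0.002,0.0015,0.015,0.042],
  [0,0,-0.111,-0.002,0.0015,0.015,0.042],
  [0,0,-0.111,-0.0025,0.001,0.015,0.042],
  [0,0,-0.111,-0.0025,0.001,0.015,0.042],
  [0,0,-0.111,-0.0025,0.0005,0.015,0.042],
  [0,0,-0.111,-0.0025,0.0005,0.015,0.042],
  [0,0,0,0,0,0,0.042],
])

```text
clock: 50.17
tool_pos: [515.5, -149.1, 58.3]
tcp_rot: [0.004, 0.945, -0.327, -0.006]
wrist_force: [-0.9, -0.3, -0.5]
gripper_width: 41.9
```

Call:
play_rows([
  [0,0,0,0,0,0,0.042],
  [0,0,0,0,0,0,0.042],
  [0,0,0,0,0,0,0.042],
])

```text
clock: 50.42
tool_pos: [518.3, -149.5, 61.9]
tcp_rot: [0.004, 0.944, -0.329, -0.003]
wrist_force: [0.4, -0.2, 1.1]
gripper_width: 41.9
```

Run:
```python
from plan import *
plan((519,-149.3,4),-0.67,4,0.042)
s,M=yawtilt();print(M[:,2]@M[:,0],M.round(4).tolist())
q=cap('side');u=proj(q,[[519,-149,20]])[0].astype(int)
cv2.imwrite('pics/bq.png',cv2.resize(q['image'][u[1]-40:u[1]+30,u[0]-40:u[0]+40],None,fx=8,fy=8,interpolation=cv2.INTER_CUBIC))
```

```text
now [ 518.3 -149.5   61.9] yaw -0.671 tiltz [-0.008 -0.005 -1.   ] j [-0.3   0.56  1.91 -0.01  0.68  0.38] F [ 0.4 -0.2  1.1] w 41.9 t 50.4
per row mm 14.5 turn -0.0
[[0.0,0.0,-0.0,0.0001,-0.0001,0.0145,0.042],[0.0,0.0,-0.0,0.0001,-0.0001,0.0145,0.042],[0.0,0.0,-0.0,0.0001,-0.0001,0.0145,0.042],[0.0,0.0,-0.0,0.0001,-0.0001,0.0145,0.042]]
-1.3010426069826053e-18 [[0.783, -0.622, -0.0084], [-0.622, -0.783, -0.0052], [-0.0034, 0.0093, -1.0]]
```

View pics/bq.png

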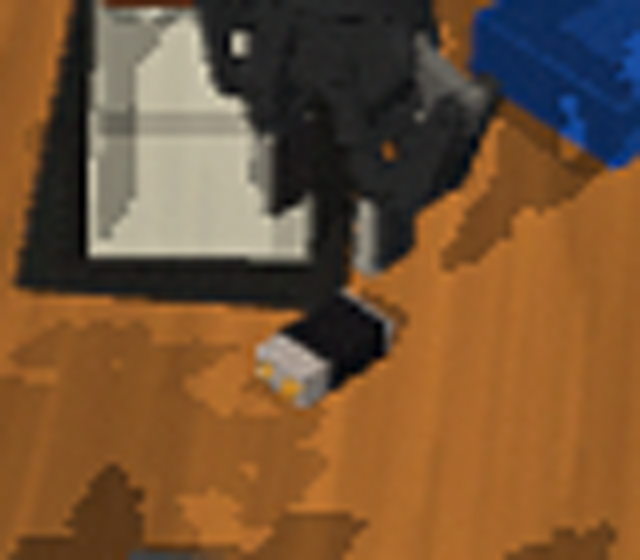

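Call:
play_rows([
  [0,0,0,0,0,0.014,0.042],
  [0,0,0,0,0,0.016,0.042],
  [0,0,0,0,0,0.013,0.042],
  [0,0,0,0,0,0.008,0.042],
  [0,0,0,0,0,0.004,0.042],
  [0,0,0,0,0,0.002,0.042],
  [0,0,0,0,0,0,0.042],
  [0,0,0,0,0,0,0.042],
])

```text
clock: 51.13
tool_pos: [517.0, -149.2, 4.3]
tcp_rot: [0.004, 0.945, -0.328, -0.004]
wrist_force: [0.4, 0.7, 0.1]
gripper_width: 42.0
```

Call:
play_rows([
  [0,0,0,0,0,0,0.02],
  [0,0,0,0,0,0,0.015],
  [0,0,0,0,0,0,0.015],
  [0,0,0,0,0,0,0.015],
  [0,0,0,0,0,0,0.015],
], grip_force=50)

```text
clock: 51.55
tool_pos: [517.3, -149.3, 4.7]
tcp_rot: [0.004, 0.945, -0.328, -0.003]
wrist_force: [-0.1, -0.4, 6.4]
gripper_width: 24.6
```

Call:
play_rows([
  [0,0,0,0,0,-0.01,0.015],
  [0,0,0,0,0,-0.02,0.015],
  [0,0,0,0,0,-0.03,0.015],
  [0,0,0,0,0,-0.03,0.015],
  [0,0,0,0,0,-0.03,0.015],
  [0,0,0,0,0,-0.03,0.015],
  [0,0,0,0,0,-0.02,0.015],
  [0,0,0,0,0,0,0.015],
])

```text
clock: 52.22
tool_pos: [520.9, -149.0, 179.0]
tcp_rot: [0.004, 0.945, -0.328, -0.0]
wrist_force: [1.0, -0.4, -0.3]
gripper_width: 24.5
```

Run:
```python
from plan import *
plan((540,155,170),-0.0,12,0.015)
q=cap('side');u=proj(q,[[519,-149,170]])[0].astype(int)
cv2.imwrite('pics/bq2.png',cv2.resize(q['image'][u[1]-40:u[1]+40,u[0]-40:u[0]+40],None,fx=7,fy=7,interpolation=cv2.INTER_CUBIC))
```

```text
now [ 520.9 -149.   179. ] yaw -0.669 tiltz [-0.003 -0.007 -1.   ] j [-0.3   0.37  1.85 -0.01  0.92  0.38] F [ 1.  -0.4 -0.3] w 24.5 t 52.2
per row mm 25.4 turn -0.056
[[0.0,0.0,-0.056,-0.0145,-0.0209,0.0007,0.015],[0.0,0.0,-0.056,-0.0133,-0.0216,0.0007,0.015],[0.0,0.0,-0.056,-0.012,-0.0223,0.0007,0.015],[0.0,0.0,-0.056,-0.0108,-0.023,0.0007,0.015],[0.0,0.0,-0.056,-0.0095,-0.0235,0.0007,0.015],[0.0,0.0,-0.056,-0.0082,-0.024,0.0007,0.015],[0.0,0.0,-0.056,-0.0068,-0.0245,0.0007,0.015],[0.0,0.0,-0.056,-0.0054,-0.0248,0.0007,0.015]]
[[0.0,0.0,-0.056,-0.004,-0.0251,0.0007,0.015],[0.0,0.0,-0.056,-0.0026,-0.0252,0.0007,0.015],[0.0,0.0,-0.056,-0.0012,-0.0254,0.0007,0.015],[0.0,0.0,-0.056,0.0002,-0.0254,0.0007,0.015]]
```

View pics/bq2.png

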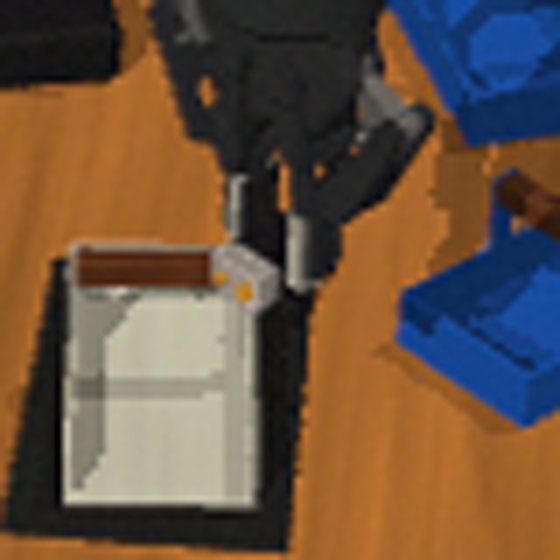

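Call:
play_rows([
  [0,0,-0.056,-0.015,-0.021,0,0.015],
  [0,0,-0.056,-0.014,-0.0215,0,0.015],
  [0,0,-0.056,-0.013,-0.022,0,0.015],
  [0,0,-0.056,-0.0115,-0.023,0,0.015],
  [0,0,-0.056,-0.0105,-0.0235,0,0.015],
  [0,0,-0.056,-0.009,-0.024,0,0.015],
  [0,0,-0.056,-0.0075,-0.0245,0,0.015],
  [0,0,-0.056,-0.006,-0.025,0,0.015],
])

```text
clock: 52.93
tool_pos: [524.1, 58.2, 171.6]
tcp_rot: [0.003, 0.994, -0.109, -0.006]
wrist_force: [1.1, 1.1, -0.4]
gripper_width: 24.2
```

Call:
play_rows([
  [0,0,-0.056,-0.005,-0.025,0,0.015],
  [0,0,-0.056,-0.0035,-0.025,0,0.015],
  [0,0,-0.056,-0.002,-0.025,0,0.015],
  [0,0,-0.056,-0.0005,-0.025,0,0.015],
  [0,0,0,0,0,0,0.015],
  [0,0,0,0,0,0,0.015],
  [0,0,0,0,0,0,0.015],
])

```text
clock: 53.52
tool_pos: [527.3, 157.3, 171.4]
tcp_rot: [0.003, 1.0, 0.002, -0.006]
wrist_force: [-0.8, 0.7, -0.9]
gripper_width: 24.8
```

Run:
```python
from plan import *
plan((531,162,120),-0.0,4,0.015)
q=cap('side');u=proj(q,[[531,155,140]])[0].astype(int)
cv2.imwrite('pics/bq3.png',cv2.resize(q['image'][u[1]-50:u[1]+50,u[0]-60:u[0]+60],None,fx=6,fy=6,interpolation=cv2.INTER_CUBIC))
```

```text
now [527.3 157.3 171.4] yaw 0.003 tiltz [-0.012 -0.005 -1.   ] j [ 0.27  0.4   1.83 -0.    0.92  0.27] F [-0.8  0.7 -0.9] w 24.8 t 53.5
per row mm 12.9 turn 0.001
[[0.0,0.0,0.001,0.0009,-0.0012,0.0129,0.015],[0.0,0.0,0.001,0.0009,-0.0012,0.0129,0.015],[0.0,0.0,0.001,0.0009,-0.0012,0.0129,0.015],[0.0,0.0,0.001,0.0009,-0.0012,0.0129,0.015]]
```

View pics/bq3.png

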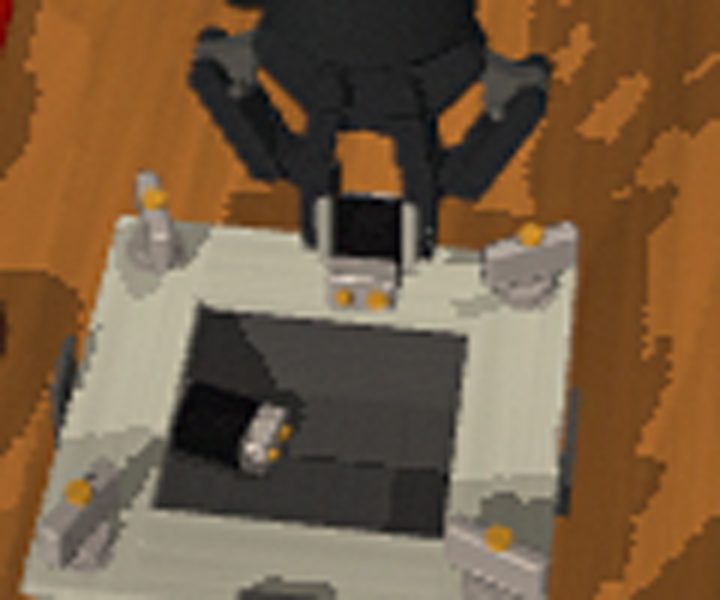

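Call:
play_rows([
  [0,0,0,0.001,-0.001,0.013,0.015],
  [0,0,0,0.001,-0.001,0.02,0.015],
  [0,0,0,0.001,-0.001,0.025,0.015],
  [0,0,0,0.001,-0.001,0.025,0.015],
  [0,0,0,0,0,0.018,0.015],
  [0,0,0,0,0,0.008,0.015],
  [0,0,0,0,0,0.002,0.015],
  [0,0,0,0,0,0,0.015],
])

```text
clock: 54.23
tool_pos: [531.0, 160.6, 61.2]
tcp_rot: [0.002, 1.0, 0.001, -0.006]
wrist_force: [-0.2, -0.1, 0.1]
gripper_width: 24.5
```

Call:
play_rows([
  [0,0,0,0,0,0,0.03],
  [0,0,0,0,0,0,0.04],
  [0,0,0,0,0,0,0.04],
  [0,0,0,0,0,-0.01,0.04],
  [0,0,0,0,0,-0.025,0.04],
  [0,0,0,0,0,-0.03,0.04],
  [0,0,0,0,0,-0.03,0.04],
  [0,0,0,0,0,-0.03,0.04],
])

```text
clock: 54.9
tool_pos: [532.2, 162.0, 188.8]
tcp_rot: [0.002, 1.0, 0.002, -0.005]
wrist_force: [0.1, 0.2, 0.4]
gripper_width: 40.2
```

Call:
play_rows([
  [0,0,0,0,0.03,-0.02,0.04],
  [0,0,0,0,0.04,-0.02,0.04],
  [0,0,0,0,0.04,0,0.04],
  [0,0,0,0,0.04,0,0.04],
  [0,0,0,0,0.04,0,0.04],
  [0,0,0,0,0.04,0,0.04],
  [0,0,0,0,0.03,0,0.04],
  [0,0,0,0,0,0,0.04],
])

```text
clock: 55.57
tool_pos: [533.8, -99.9, 227.7]
tcp_rot: [0.003, 1.0, -0.0, -0.004]
wrist_force: [-0.2, 0.1, -0.3]
gripper_width: 39.8
```

Run:
```python
from plan import *
s,M=yawtilt();print(s['tool_pos'],s['clock'])
p=cap('top');q=cap('side','fs.png')
cv2.imwrite('pics/f1.png',cv2.resize(p['image'][145:285,150:400],None,fx=3.2,fy=3.2,interpolation=cv2.INTER_CUBIC))
u=proj(q,[[547,162,80]])[0].astype(int);v=proj(p,[[547,162,80]])[0].astype(int)
a=cv2.resize(q['image'][u[1]-45:u[1]+40,u[0]-50:u[0]+50],(400,340),interpolation=cv2.INTER_CUBIC)
b=cv2.resize(p['image'][v[1]-43:v[1]+42,v[0]-50:v[0]+50],(400,340),interpolation=cv2.INTER_CUBIC)
cv2.imwrite('pics/f2.png',np.hstack([a,b]))
```

```text
[533.80438622 -99.89059933 227.74682113] 55.5667
```

View pics/f1.png

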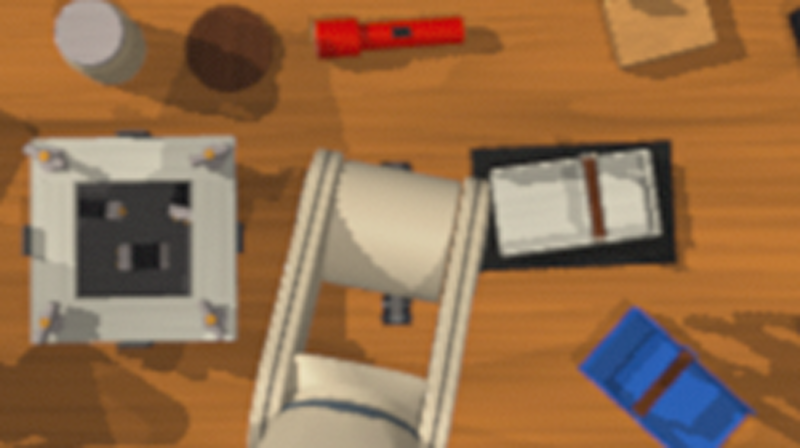

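View pics/f2.png

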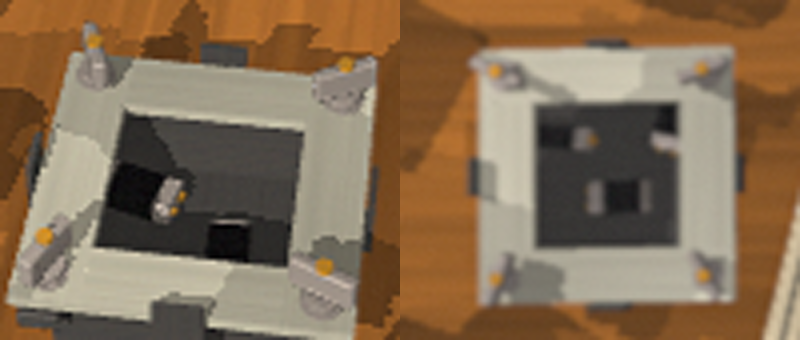

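View pics/fs.png

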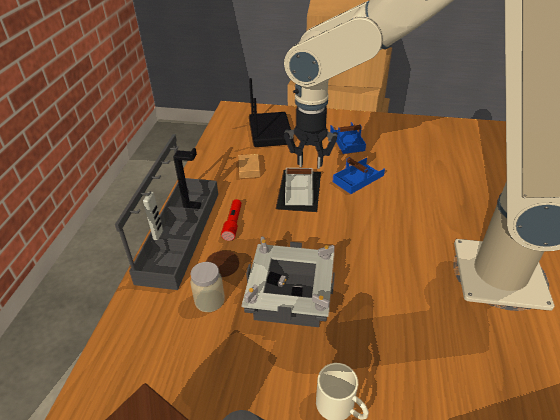

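Run:
```python
from tray import *
import nuts
from nuts import sheet
p=cap('top');q=cap('side')
yaw=1.698;u=np.array([np.cos(yaw),np.sin(yaw)]);c=np.array([589.1,-294.1])+15*u
tsheet(c[0],c[1],yaw,'tr9.png',p,q);print(c-np.array([582,-284]))
nuts.C=np.array([547.5,162])
sheet({'A':-.43-1.571,'B':.25+1.571,'C':-1.118-1.571,'D':1.131-1.571},{k:101 for k in 'ABCD'},'n9.png',pics={'top':p,'side':q})
```

```text
[5.19708638 4.77880774]
```

View pics/tr9.png

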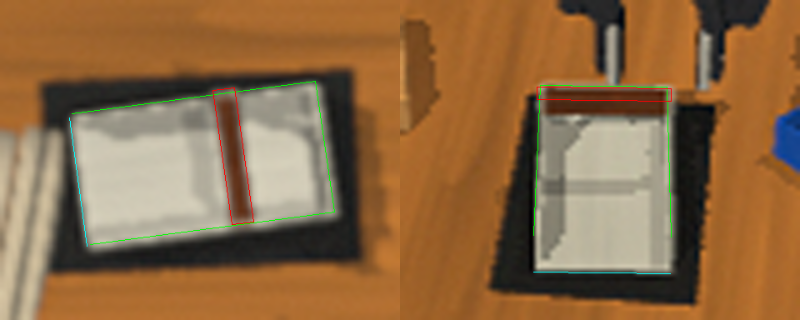

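View pics/n9.png

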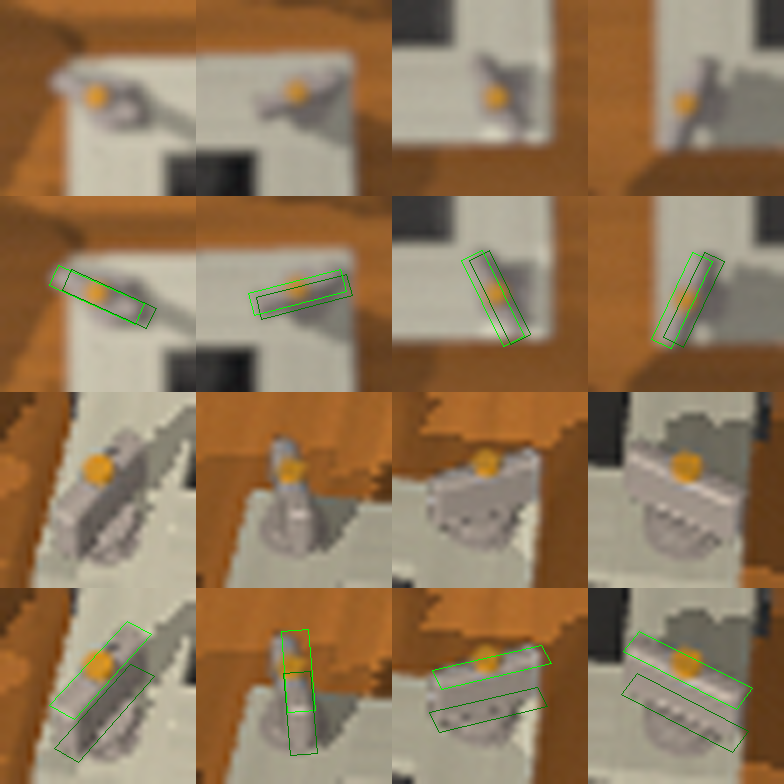

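```bash
python3 -c "
from h import *
s=manip.get_state();print(s['clock'],s['wrist_force'],s['joint_velocities'].round(3))
print(manip.hand_in())"
```

```text
55.7667 [ 0.0108789  -0.23935634  0.02068094] [ 0.018  0.006  0.001 -0.003 -0.003 -0.002]
the job is handed in; nothing more can be done
None
```

The job is done and handed in at 55.8 s; no verdict was reported. I turned the four wing nuts in star order, first about 1.1 rad each, then all the way to the stop. I then tipped the tray (about 0.47 rad) with its front edge over the bin's mouth, which emptied both its batteries into the bin. I set the tray back on its mat and put the one loose battery in too. That battery had been knocked aside earlier, while I was tightening the nuts.

**What the last checks showed:**
- **Batteries:** all three that were there lie inside the bin. One of them is partly hidden under the rim.
- **Tray:** it is empty, flat and about 7 mm from the mat's centre.
- **Other things:** the jar, torch, coaster, mug and the blue trays look untouched in the pictures. The arm was clear and nearly still when I handed in.
- **Nuts:** three showed a clear stop torque of 0.7–2.0 N m. The nut at +x +y showed only about 0.3 N m, but it was turned about 2.44 rad and its wing angle in the pictures agrees.

**What disagreed or was not measured:**
- **Nut at +x −y:** its wing looks about 0.13 rad short of the angle the gripper was turned to. That fits the pads slipping at the stop, and I still take it as home.
- **Rim:** I did not measure its level or height directly. I judged it from the nuts being home and from the pictures.

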